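# Fetch the matchbox from the back of the display lane

### The arm

A 6-joint arm with a two-finger parallel gripper is mounted at the origin on a cart in front of the work surface, level with it; the furniture and walls round the work are solid. World frame = base frame: x ahead of the robot, y to its left, z up, the work surface at z = 0. Lengths are in m, angles in rad, forces in N, time in s.
With the tool pointing down it reaches from about 0.325 to 0.85 m from the base axis. Payload 4.4 kg.
Tool frame: the origin (TCP) lies midway between the tips of the shut fingers; the grasp point (between the pads) lies 19 mm behind it (grasp_offset is the distance from the TCP to the grasp point, in m); z points along the fingers, x is the direction in which the jaws open and shut, and the axes are right-handed (so a half turn about z gives the same grasp; the last joint's range is limited). The gripper opens to 94 mm and grips with 3 to 60 N. Pads are 16 mm wide; open, the fingers measure 119 mm over their backs; the gripper's body (75 mm by 177 mm) begins 78 mm behind the grasp point.
Start: joints at [0.972, 0.207, 1.542, -0, 1.393, -0.15], TCP at [0.249, 0.518, 0.205] pointing down, gripper open.
Joint ranges: [-2.73, 2.73], [-0.86, 2.22], [0.23, 2.46], [-1.11, 4.25], [0.08, 2.63], [-2.82, 2.82]. Speed limits (rad/s): [2.79, 2.79, 3.14, 3.14, 3.14, 3.14].

### API

Orientations are given as a unit quaternion [w, x, y, z].
In Python, from rig import * gives the robot as it stands. The module is installed in compiled form; this text tells all that it offers.
- The arm moves only by the tool servo_tool, never from a script. Its arguments are lists of equal length, an entry for each row: "dp": the shift along the tool's x, y, z in mm, a list of three; "delta_rot": the turn, a rotation vector about the tool's x, y, z in rad, a list of three. A call has 1 to 12 rows; each row shifts and turns the pose as measured when the row begins, along the tool's axes as they then stand; what a row does not reach is not made up. A row lasts 1/10 s, in which the tool goes at most 50 mm and 8.59 degrees, less where a joint would pass 70% of its speed; a pose out of reach is approached as far as the arm can. A call is refused whole if a number of a shift passes 50 or a number of a turn 0.15, either way. A call with a gripper value outside its range is refused whole. "jaw" is the closure, from -1 (fully open) to 1 (shut), set as the call begins (left out, the last holds). The fingers move at their own pace and stop on an object; "newtons" is the grip in N (left out, the last holds). Time passes only in rows, so rows that do not move let the fingers close. It gives the time, the measured TCP pose, the force and the opening at its end, in the units of the state.
- get_obs(): the state, without advancing time (a new reading comes with each control period).
- capture(name): name is "side" or "top" or "wrist"; returns a dict with "color" (400x640x3 uint8, red, green, blue), "fx", "fy", "cx", "cy" (pixels), "camera_from_world" (4x4, takes a point from world to camera coordinates). Camera axes: x right, y down, z forward; pixel columns grow to the right and rows downward; lengths in m; the calibration is good to about 2 mm. A picture is of the moment at which its call begins. There is no depth.
- sign_off(): hands the job in, once; it reports no verdict.
Trained networks look in a picture, given as the dict that the camera call returned (one of the last four; its "shot" number tells which), for a name from the list of things; names that differ only in an ending like _2 or _b are one class to them, and where a whole thing is asked for, a point or a joint stands for the part that bears it (a point fixed in the world has none). Each returns a list of dicts, best first, with "conf" (0 to 1); they miss things now and then, are a little off and sometimes report something else, mostly with a low value. They report only what shows in the picture. A call takes as long as a camera call.
- masks_of(query, picture): "region" (400x640 bool, what is visible of it) and "box" ([left, top, right, bottom] in pixels, round what is visible of it).
The state is a dict: "t": time; "joint_positions": joint angles; "qvel": joint speeds; "joint_torque": joint torques, N m; "tcp_pos": TCP position; "orientation": TCP orientation; "contact_force": force on the tool from outside, world axes, zero at the start; "ft_torque": the same for the moment, N m; "width": opening from 0.0 (shut) to 1.0 (fully open).
Only numpy, scipy, OpenCV 4.12 (cv2) and the standard library are available. Lean on these libraries where they do the work, as an engineer would, in place of code of your own. Each camera call takes 0.05 s, during which the arm holds its last target.

### The job

An order needs the matchbox that lies at the back of the narrow wooden display lane, behind a corked jar and a stoppered vial. First stand the jar and the vial aside on the cork mat, then take the matchbox out and lay it flat in the dark wooden tray, and last put the jar and the vial back in the lane, each upright on the very spot where it stood at the start. Do not knock the jar or the vial over, and leave the spinning top and the pine cone beside the lane where they are.

Things in the scene. Friction and masses are not known exactly. Their poses are not given: they have to be found in the camera images.
- jar_center (a point): Centre of the corked jar (loose, about 70 g): clear round jar with buttons in it and a wide wooden cork, 48 mm across, 75 mm tall; the cork (45 mm across) is its top 19 mm. The point is on its axis 37.5 mm above its foot, z up. Starts in the lane, in the front or the middle spot. Grip it near the top, above the lane's rails.
- vial_center (a point): Centre of the vial (loose, about 50 g): slim clear round vial, pale filling, dark wooden stopper, 32 mm across (glass 30), 80 mm tall; the stopper is its top 18 mm. The point is on its axis 40 mm above its foot, z up. Starts in the lane, in the other of the two spots. Grip it near the top, above the lane's rails.
- matchbox_center (a point): Centre of the matchbox (loose, about 30 g): flat card box 50 (its x) by 64 (its y) by 15 mm high, flat at the back of the lane, its x roughly along the lane. The point is 7.5 mm above its underside, z up. In the lane only its front and back sides (50 mm apart) leave room for fingers: about 35 mm to the back stop; in front only once jar and vial are gone.
- display: Display lane, fixed: wooden board 220 (x) by 104 mm (y), 8 mm thick; side rails and back stop 8 mm thick, tops 38 mm above the table; 88 mm wide inside, open in front. Origin: underside centre, on the table; x along the lane to its back, away from the robot, turned up to 0.3 rad. Things stand on the board: matchbox near x = +42 mm, middle spot -15, front spot -72, all near y = 0.
- mat: Cork mat, fixed, the side area for the jar and the vial: 130 mm (x) by 170 mm (y), 4 mm thick, either left or right of the lane. Origin at the centre of the underside, on the table; z up.
- tray: Dark wooden open tray, fixed, the place for the matchbox: 150 mm (x) by 160 mm (y) outside, walls 6 mm thick and 20 mm high, floor 5 mm thick; on the other side of the lane from the mat. Origin at the centre of the underside, on the table; z up.
- top_center (a point): Bystander: wooden spinning top with a thin upright stem, 53 mm across, 62 mm tall, standing on the table to the left of the lane's back half; the point is half-way up.
- cone_center (a point): Bystander: brown pine cone, 35 mm across, 44 mm tall, standing on the table to the right of the lane; the point is half-way up.

How it is judged:
By the outcome, as a careful person would: the job done as asked, in the order asked, and still so for the second after the job is handed in, with the robot touching nothing.
It also fails if it takes over 112 s, if anything falls off the work surface, if the arm or the gripper's body presses on something with over 40 N, if the wrist force passes 120 N, or if a joint passes its speed limit or range.

## Working session

There is one attempt and no reset: what is moved stays moved. The work goes in short steps, Python scripts to look and compute and a tool call to move; the robot and the scene stay as the last step left them, time stands still between calls to the robot, and variables do not carry over. Pictures are saved under pics/ and viewed, and the job is handed in when it is done.

Besides the shell and the picture viewer there is one more tool, called after ">>>" by a JSON object that holds its "fn" and its "kwargs". servo_tool: Moves the arm, as the interface text tells. Its arguments: {"type":"object","properties":{"dp":{"type":"array","items":{"type":"array","items":{"type":"number"}}},"delta_rot":{"type":"array","items":{"type":"array","items":{"type":"number"}}},"jaw":{"type":"number"},"newtons":{"type":"number"}},"required":["dp","delta_rot"]}

```bash
mkdir -p pics
cat > h.py <<'E'
from rig import *
import numpy as np, cv2
def save(p,n): cv2.imwrite('pics/'+n, cv2.cvtColor(p['color'],cv2.COLOR_RGB2BGR))
def proj(p,X):
    X=np.atleast_2d(X); T=np.array(p['camera_from_world']); c=X@T[:3,:3].T+T[:3,3]
    return np.c_[p['fx']*c[:,0]/c[:,2]+p['cx'],p['fy']*c[:,1]/c[:,2]+p['cy']]
def unproj(p,uv,z):
    uv=np.atleast_2d(uv).astype(float); T=np.array(p['camera_from_world']); R=T[:3,:3];o=-R.T@T[:3,3]
    d=np.c_[(uv[:,0]-p['cx'])/p['fx'],(uv[:,1]-p['cy'])/p['fy'],np.ones(len(uv))]@R
    return o+d*((z-o[2])/d[:,2])[:,None]
E
python3 - <<'E'
from h import *
print(get_obs())
for n in ['side','top']:
    p=capture(n); save(p,n+'0.png'); T=np.array(p['camera_from_world']); print(n,p['fx'],p['cx'],p['cy'],-T[:3,:3].T@T[:3,3],T[:3,:3].round(2).tolist())
    for q in ['jar_center','vial_center','matchbox_center','display','mat','tray','top_center','cone_center']:
        m=masks_of(q,p); print(q,[(round(a['conf'],2),np.round(a['box']).tolist(),int(a['region'].sum())) for a in m[:2]])
E
```

```text
{'t': 0.0, 'joint_positions': array([ 9.71498534e-01,  2.07394844e-01,  1.54296601e+00, -3.12184047e-05,
        1.39346329e+00, -1.50490014e-01]), 'qvel': array([-0.00238049, -0.00013825,  0.00043264,  0.00171942,  0.00169069,
       -0.00026   ]), 'joint_torque': array([-1.05219275e-03, -3.70890498e+01, -2.81408536e+01,  6.96888613e-02,
        3.64723080e-02, -1.91685899e-04]), 'tcp_pos': array([0.24904207, 0.51737411, 0.20429937]), 'orientation': array([ 4.59348464e-04,  8.46724546e-01,  5.32030354e-01, -1.01692072e-03]), 'contact_force': array([-0.30617335, -0.24050084, -1.13734174]), 'ft_torque': array([ 0.02103209,  0.01055984, -0.0007895 ]), 'width': 1.0012649970702028}
side 493.9323519862725 318.03341706641027 191.8747313901159 [-0.02867007 -0.93007024  0.62402275] [[0.85, -0.53, -0.02], [-0.25, -0.37, -0.89], [0.46, 0.76, -0.45]]
jar_center [(0.76, [302.0, 195.0, 323.0, 230.0], 600)]
vial_center [(0.86, [327.0, 184.0, 342.0, 222.0], 383)]
matchbox_center [(0.73, [341.0, 201.0, 359.0, 211.0], 169)]
display [(0.8, [290.0, 187.0, 380.0, 241.0], 1781), (0.61, [346.0, 222.0, 360.0, 241.0], 202)]
mat [(0.93, [224.0, 164.0, 289.0, 200.0], 1159)]
tray [(0.69, [336.0, 244.0, 436.0, 316.0], 4197)]
top_center [(0.48, [317.0, 178.0, 329.0, 199.0], 137)]
cone_center [(0.76, [346.0, 222.0, 359.0, 243.0], 228)]
top 458.05293638167177 322.2887420292299 196.17983802782203 [0.47006577 0.00645996 1.16317415] [[0.01, -1.0, -0.01], [-1.0, -0.01, -0.09], [0.08, 0.01, -1.0]]
jar_center [(0.69, [333.0, 213.0, 353.0, 234.0], 294)]
vial_center [(0.49, [333.0, 188.0, 347.0, 202.0], 163)]
matchbox_center [(0.56, [321.0, 162.0, 347.0, 186.0], 345)]
display [(0.74, [308.0, 141.0, 370.0, 240.0], 2784)]
mat [(0.94, [177.0, 191.0, 251.0, 252.0], 3389)]
tray [(0.72, [416.0, 186.0, 485.0, 254.0], 3997)]
top_center [(0.73, [292.0, 169.0, 313.0, 193.0], 355)]
cone_center [(0.5, [375.0, 194.0, 385.0, 207.0], 129)]
```

Run:
```python
import cv2
a=cv2.imread('pics/top0.png')[130:270,170:500]; cv2.imwrite('pics/top0c.png',cv2.resize(a,None,fx=2.4,fy=2.4,interpolation=cv2.INTER_CUBIC))
a=cv2.imread('pics/side0.png')[155:325,210:450]; cv2.imwrite('pics/side0c.png',cv2.resize(a,None,fx=3.3,fy=3.3,interpolation=cv2.INTER_CUBIC))
```

```text
(no output)
```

View pics/top0c.png

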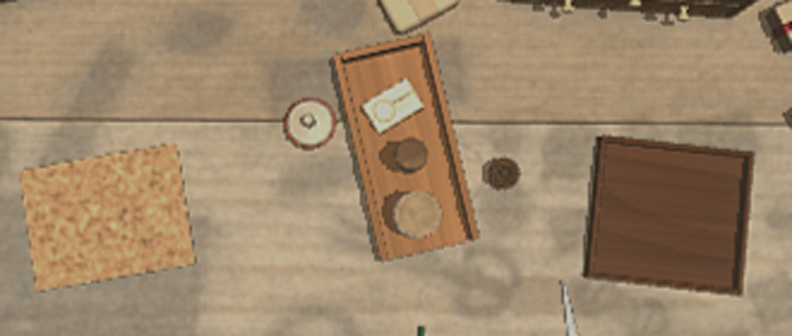

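View pics/side0c.png

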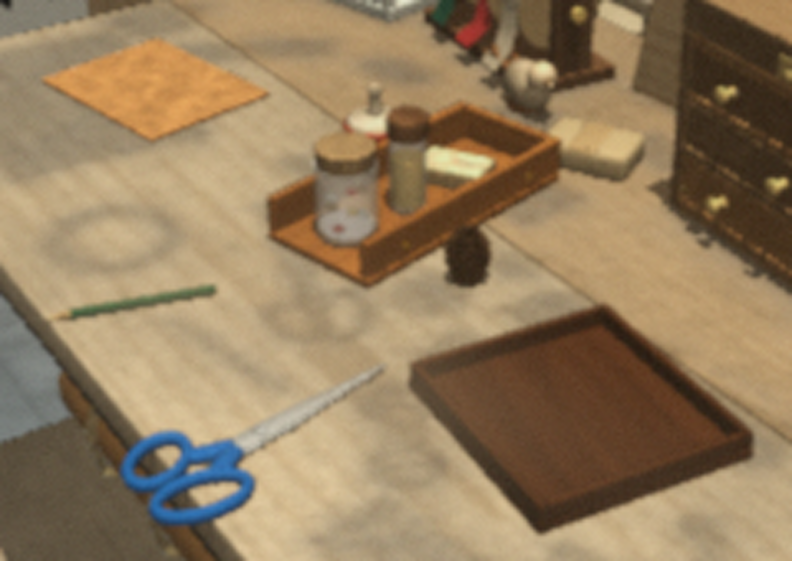

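View pics/top0.png

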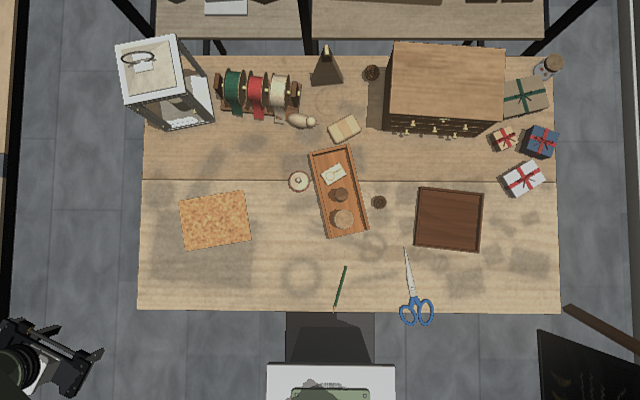

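The jar stands in the front spot at about (343,222) in the full top view, with the vial at (339,195) in the middle and the matchbox at (334,174) at the back. The mat is on the left and the tray on the right. Next I'll get rough positions.

```bash
cat >> h.py <<'E'
from scipy.spatial.transform import Rotation as Rot
def quad(m):
    c,_=cv2.findContours(m.astype(np.uint8),cv2.RETR_EXTERNAL,cv2.CHAIN_APPROX_NONE)
    c=max(c,key=cv2.contourArea); return cv2.minAreaRect(c), cv2.boxPoints(cv2.minAreaRect(c))
def rep(n,p,m,z):
    r,b=quad(m); X=unproj(p,b,z)[:,:2]; c=X.mean(0); e1=X[1]-X[0];e2=X[2]-X[1]
    print(n,'c',c.round(4),'e1',round(np.linalg.norm(e1),3),round(np.arctan2(e1[1],e1[0]),3),'e2',round(np.linalg.norm(e2),3),round(np.arctan2(e2[1],e2[0]),3))
def tf(p,o=None):
    pass
def todo(x,y,z,yaw,rows=None):
    """target: jaw x axis at yaw (tool down). prints total needed in tool axes"""
    o=get_obs(); q=o['orientation']; R=Rot.from_quat([q[1],q[2],q[3],q[0]]).as_matrix()
    best=None
    for k in (0,np.pi):
        a=yaw+k; Rt=np.c_[[np.cos(a),np.sin(a),0],[np.sin(a),-np.cos(a),0],[0,0,-1]]
        rv=Rot.from_matrix(R.T@Rt).as_rotvec()
        if best is None or np.linalg.norm(rv)<np.linalg.norm(best): best=rv
    d=R.T@(np.array([x,y,z])-o['tcp_pos'])*1000
    print('need dp mm',d.round(1),'rot',best.round(3),'tcp',o['tcp_pos'].round(4),'yaw',round(np.arctan2(R[1,0],R[0,0]),3),'w',o['width'],'t',round(o['t'],2),'q6',o['joint_positions'][5].round(2))
E
python3 - <<'E'
from h import *
p=capture('top')
for q,z in [('display',.03),('mat',.004),('tray',.02),('matchbox_center',.023),('jar_center',.083),('vial_center',.088),('top_center',.03),('cone_center',.03)]:
    m=masks_of(q,p)
    if m: rep(q,p,m[0]['region'],z)
p=capture('wrist');save(p,'w0.png');T=np.array(p['camera_from_world']);print(p['fx'],-T[:3,:3].T@T[:3,3],T[:3,:3].round(2).tolist())
todo(.44,-.03,.3,.25+1.57)
E
```

```text
display c [ 0.5809 -0.0193] e1 0.108 -1.333 e2 0.222 -2.912
mat c [0.5062 0.2962] e1 0.172 -1.403 e2 0.132 -2.959
tray c [ 0.5128 -0.2929] e1 0.153 -0.108 e2 0.165 -1.664
matchbox_center c [ 0.6228 -0.0051] e1 0.059 -0.988 e2 0.039 -2.569
jar_center c [ 0.5074 -0.0303] e1 0.047 -1.563 e2 0.045 -3.139
vial_center c [ 0.5637 -0.0228] e1 0.028 -1.563 e2 0.031 -3.138
top_center c [0.6049 0.0798] e1 0.051 -0.771 e2 0.053 -2.351
281.2695721659606 [0.19090844 0.54850429 0.38378276] [[0.43, 0.9, 0.0], [0.88, -0.42, 0.23], [0.21, -0.1, -0.97]]
need dp mm [-411.1  409.4  -94.5] rot [-0.     0.    -0.698] tcp [0.2495 0.518  0.2054] yaw 1.122 w 0.997764449633995 t 1.4 q6 -0.15
```

>>> {"fn": "servo_tool", "kwargs": {"dp": [[0, 0, -15], [0, 0, -15], [0, 0, -15], [0, 0, -15], [0, 0, -15], [0, 0, 0]], "delta_rot": [[0, 0, -0.14], [0, 0, -0.14], [0, 0, -0.14], [0, 0, -0.14], [0, 0, -0.14], [0, 0, 0]]}}

```text
t: 2.0
tcp_pos: [0.249, 0.5174, 0.2818]
orientation: [0.0, 0.602, 0.798, -0.001]
contact_force: [-0.4, -0.2, -0.4]
width: 0.999
```

```bash
python3 -c "
from h import *
todo(.49,-.035,.28,1.81)"
```

```text
need dp mm [-597.3   79.8    2.7] rot [-0.002  0.002  0.039] tcp [0.249  0.5174 0.2818] yaw 1.849 w 0.9994133553700711 t 2.0 q6 -0.88
```

>>> {"fn": "servo_tool", "kwargs": {"dp": [[-49, 7, 0], [-49, 7, 0], [-49, 7, 0], [-49, 7, 0], [-49, 7, 0], [-49, 7, 0], [-49, 7, 0], [-49, 7, 0], [-49, 7, 0], [-49, 7, 0], [-49, 7, 0], [-40, 3, 0]], "delta_rot": [[0, 0, 0], [0, 0, 0], [0, 0, 0], [0, 0, 0], [0, 0, 0], [0, 0, 0], [0, 0, 0], [0, 0, 0], [0, 0, 0], [0, 0, 0], [0, 0, 0.02], [0, 0, 0.02]]}}

```text
t: 3.2
tcp_pos: [0.4754, -0.0276, 0.2725]
orientation: [-0.002, 0.63, 0.777, -0.003]
contact_force: [0.4, 0.2, -0.3]
width: 0.999
```

>>> {"fn": "servo_tool", "kwargs": {"dp": [[0, 0, 0], [0, 0, 0]], "delta_rot": [[0, 0, 0], [0, 0, 0]]}}

```text
t: 3.4
tcp_pos: [0.4756, -0.0324, 0.2704]
orientation: [-0.003, 0.635, 0.772, -0.004]
contact_force: [-0.1, -0.9, 0.3]
width: 1.0
```

Run:
```python
from h import *
todo(.49,-.035,.28,1.81)
p=capture('wrist');save(p,'w1.png');T=np.array(p['camera_from_world']);print(-T[:3,:3].T@T[:3,3],T[:3,:3].round(2).tolist())
for q,z in [('display',.03),('matchbox_center',.023),('jar_center',.083),('vial_center',.088)]:
    m=masks_of(q,p)
    if m: print(m[0]['box'],m[0]['conf']);rep(q,p,m[0]['region'],z)
```

```text
need dp mm [-5.3 13.6 -9.8] rot [-0.01   0.001 -0.046] tcp [ 0.4756 -0.0324  0.2704] yaw 1.764 w 1.00020298805319 t 3.4 q6 -2.01
[ 0.41336215 -0.04281882  0.449335  ] [[-0.19, 0.98, -0.0], [0.96, 0.19, 0.22], [0.22, 0.04, -0.98]]
[277.8, 180.3, 349.6, 312.6] 0.86
display c [ 0.5523 -0.024 ] e1 0.104 1.79 e2 0.169 0.241
[297.8, 259.8, 335.6, 284.8] 0.62
matchbox_center c [ 0.6206 -0.0039] e1 0.06 2.079 e2 0.041 0.48
[299.1, 187.7, 332.8, 231.2] 0.9
jar_center c [ 0.5022 -0.0287] e1 0.044 1.764 e2 0.055 0.204
[300.5, 234.0, 323.5, 264.1] 0.95
vial_center c [ 0.5555 -0.0225] e1 0.031 1.764 e2 0.052 0.198
```

View pics/w1.png

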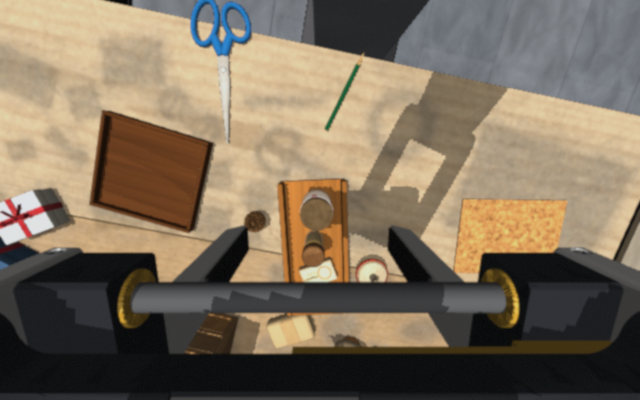

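The lane shows at x 278–350, y 180–285, with the jar cork at (318,210) and the vial stopper at (313,248). The matchbox is half hidden by the gripper bar. I'll move back and down for a closer look, then fit models over all the cameras.

>>> {"fn": "servo_tool", "kwargs": {"dp": [[-5, -30, 25], [0, -30, 25], [0, 0, 25], [0, 0, 15], [0, 0, 0], [0, 0, 0]], "delta_rot": [[-0.01, 0, -0.046], [0, 0, 0], [0, 0, 0], [0, 0, 0], [0, 0, 0], [0, 0, 0]]}}

```text
t: 4.25
tcp_pos: [0.4173, -0.0434, 0.1811]
orientation: [0.004, 0.61, 0.792, 0.002]
contact_force: [-0.2, -0.5, -0.3]
width: 0.997
```

```bash
cat >> h.py <<'E'
from scipy.optimize import least_squares
def cyl(x,y,z0,parts):
    a=np.linspace(0,2*np.pi,48); return np.vstack([np.c_[x+r*np.cos(a),y+r*np.sin(a),np.full(48,z0+h)] for r,h in parts])
def box_of(p,X): u=proj(p,X); return np.r_[u.min(0),u.max(0)]
JAR=[(.024,0),(.024,.056),(.0225,.056),(.0225,.075)]; VIAL=[(.015,0),(.015,.062),(.016,.062),(.016,.08)]
def fitcyl(obs,parts,z0,x0,use=(0,1,2,3)):
    f=lambda v: np.concatenate([((box_of(p,cyl(v[0],v[1],z0,parts))-b)/p['fx']*np.linalg.norm(-np.array(p['camera_from_world'])[:3,:3].T@np.array(p['camera_from_world'])[:3,3]-np.r_[x0,0])*1000)[list(use)] for p,b in obs])
    s=least_squares(f,x0,loss='soft_l1',f_scale=2,x_scale=.01); return s.x,f(s.x)
E
python3 - <<'E'
from h import *
import pickle
todo(.49,-.035,.28,1.81)
P={n:capture(n) for n in ('wrist','top','side')}; save(P['wrist'],'w2.png')
O={'jar_center':[],'vial_center':[]}
for q in O:
    for n,p in P.items():
        m=masks_of(q,p)
        if m:
            r=m[0]['region']; ys,xs=np.where(r); b=np.r_[xs.min(),ys.min(),xs.max()+1,ys.max()+1].astype(float)-0.0
            O[q].append((n,p,b)); print(q,n,m[0]['conf'],b)
pickle.dump((P,O),open('o.pkl','wb'))
for q,parts,x0 in (('jar_center',JAR,[.505,-.03]),('vial_center',VIAL,[.558,-.022])):
    for sel in (None,'wrist','top','side'):
        ob=[(p,b) for n,p,b in O[q] if sel in (None,n)]
        if not ob: continue
        x,r=fitcyl(ob,parts,.008,x0); print(q,sel,x.round(4),r.round(1))
for q,z in [('display',.03),('matchbox_center',.023)]:
    m=masks_of(q,P['wrist'])
    if m: print(m[0]['box'],m[0]['conf']);rep(q,P['wrist'],m[0]['region'],z)
E
```

```text
need dp mm [-10.9  73.2 -98.3] rot [0.009 0.005 0.02 ] tcp [ 0.4173 -0.0434  0.1811] yaw 1.83 w 0.997392650461539 t 4.25 q6 -2.14
jar_center wrist 0.62 [290. 241. 331. 282.]
jar_center top 0.71 [178. 190. 252. 251.]
jar_center side 0.71 [304. 195. 325. 231.]
vial_center wrist 0.8 [289. 313. 317. 346.]
vial_center top 0.42 [335. 188. 348. 203.]
vial_center side 0.78 [326. 185. 341. 220.]
jar_center None [ 0.5088 -0.026 ] [  0.   -1.3   1.4  30.8 390.8  48.7 254.  -54.7  -0.4  -4.5  -2.3  -3.6]
jar_center wrist [ 0.4861 -0.0324] [ -1.2 -24.9   1.3   4.1]
jar_center top [0.5464 0.3362] [   5.4    5.9 -112.1  -95.7]
jar_center side [ 0.5057 -0.0337] [ 0.8 -0.7 -0.8  0.7]
vial_center None [ 0.5669 -0.0213] [ -2.4 -40.9  -1.3   0.9  -3.9  -1.7  -2.2  -0.4   0.5   2.3  -4.4   0.4]
vial_center wrist [ 0.569  -0.0193] [ -0.5 -38.6   0.5   3.6]
vial_center top [ 0.5659 -0.0241] [-0.9 -0.6  0.9  0.6]
vial_center side [ 0.5699 -0.0202] [ 2.5  1.2 -2.5 -0.9]
[265.2, 227.5, 352.1, 352.0] 0.93
display c [ 0.4984 -0.0345] e1 0.105 1.83 e2 0.072 0.285
[284.7, 320.2, 328.9, 347.2] 0.62
matchbox_center c [0.6073 0.0116] e1 0.026 1.832 e2 0.043 0.268
```

View pics/w2.png

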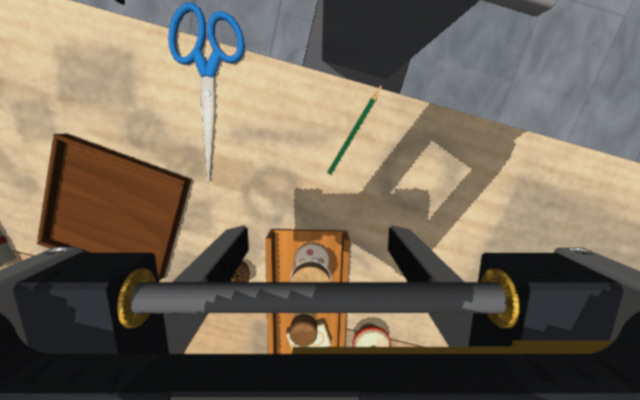

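The wrist camera sits on the robot side and the gripper bar hides the lower half of the image (jar at (312,265), vial at (303,330)). I'll move the tool forward and up so the whole lane falls in the clear upper half.

>>> {"fn": "servo_tool", "kwargs": {"dp": [[0, 45, -15], [0, 45, -15], [0, 45, -15], [0, 45, -15], [0, 0, 0], [0, 0, 0]], "delta_rot": [[0, 0, 0.02], [0, 0, 0], [0, 0, 0], [0, 0, 0], [0, 0, 0], [0, 0, 0]]}}

```text
t: 5.4
tcp_pos: [0.592, 0.0012, 0.2356]
orientation: [-0.002, 0.62, 0.785, -0.001]
contact_force: [0.1, 0.2, -0.4]
width: 0.999
```

Run:
```python
from h import *
import pickle
todo(.49,-.035,.28,1.81)
P={'wrist':capture('wrist')}; save(P['wrist'],'w3.png')
P0,O=pickle.load(open('o.pkl','rb'))
for q in O:
    O[q]=[o for o in O[q] if o[0]=='side' or (o[0]=='top' and q[0]=='v')]
    for n,p in P.items():
        m=masks_of(q,p)
        if m:
            r=m[0]['region']; ys,xs=np.where(r); b=np.r_[xs.min(),ys.min(),xs.max()+1,ys.max()+1].astype(float)-0.0
            O[q].append((n,p,b)); print(q,n,m[0]['conf'],b)
for q,parts,x0 in (('jar_center',JAR,[.505,-.03]),('vial_center',VIAL,[.558,-.022])):
    for sel in (None,'wrist','top','side'):
        ob=[(p,b) for n,p,b in O[q] if sel in (None,n)]
        if not ob: continue
        x,r=fitcyl(ob,parts,.008,x0); print(q,sel,x.round(4),r.round(1))
for q,z in [('display',.03),('matchbox_center',.023),('mat',.004),('tray',.02)]:
    m=masks_of(q,P['wrist'])
    if m: print(m[0]['box'],m[0]['conf']);rep(q,P['wrist'],m[0]['region'],z)
pickle.dump((P['wrist'],O),open('o2.pkl','wb'))
```

```text
need dp mm [ -11.5 -107.8  -43.9] rot [-0.004 -0.001 -0.005] tcp [0.592  0.0012 0.2356] yaw 1.805 w 0.999420709532744 t 5.4 q6 -1.95
jar_center wrist 0.71 [290.  98. 330. 141.]
vial_center wrist 0.76 [290. 154. 317. 184.]
jar_center None [ 0.5101 -0.0262] [ 0.8 -4.7 -1.2 -3.9 -0.9 -0.3 -0.3 -0.6]
jar_center wrist [ 0.5103 -0.0256] [-0.3  0.2  0.3 -0.2]
jar_center side [ 0.5057 -0.0337] [ 0.8 -0.7 -0.8  0.7]
vial_center None [ 0.5674 -0.0212] [-4.  -2.1 -2.3 -0.8  0.8  2.2 -4.1  0.2 -2.2 -1.  -1.2 -0.7]
vial_center wrist [ 0.5678 -0.0196] [-0.4 -0.3  0.5  0.2]
vial_center top [ 0.5659 -0.0241] [-0.9 -0.6  0.9  0.6]
vial_center side [ 0.5699 -0.0202] [ 2.5  1.2 -2.5 -0.9]
[263.8, 91.8, 351.2, 253.9] 0.82
display c [ 0.5822 -0.0157] e1 0.105 1.804 e2 0.224 0.256
[287.3, 191.0, 330.6, 224.6] 0.94
matchbox_center c [ 0.6228 -0.0021] e1 0.055 2.13 e2 0.037 0.555
[459.3, 127.0, 598.5, 219.6] 0.58
mat c [0.5064 0.3013] e1 0.13 -2.846 e2 0.183 1.751
[44.0, 0.0, 190.8, 150.0] 0.91
tray c [ 0.5121 -0.2884] e1 0.151 2.829 e2 0.181 1.488
```

View pics/w3.png

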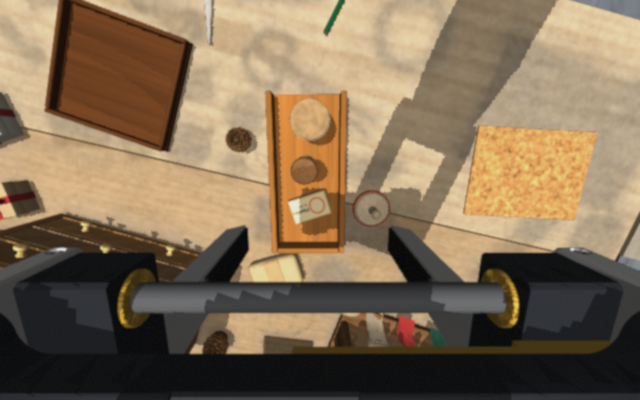

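The wrist view is now clear. The jar is at (310,120), the vial at (304,169), and the matchbox at (309,208), turned relative to the lane. The wrist fit puts the jar at (0.5103,-0.0256) and the vial at (0.5678,-0.0196).

Run:
```python
from h import *
todo(.510,-.0265,.13,1.815)
a=cv2.imread('pics/w3.png')[80:270,240:400]; cv2.imwrite('pics/w3c.png',cv2.resize(a,None,fx=3.1,fy=3.1,interpolation=cv2.INTER_CUBIC))
```

```text
need dp mm [ -8.  -84.7 106.7] rot [-0.003 -0.001 -0.012] tcp [0.5909 0.0008 0.2364] yaw 1.803 w 1.0005708139543088 t 5.75 q6 -1.95
```

View pics/w3c.png

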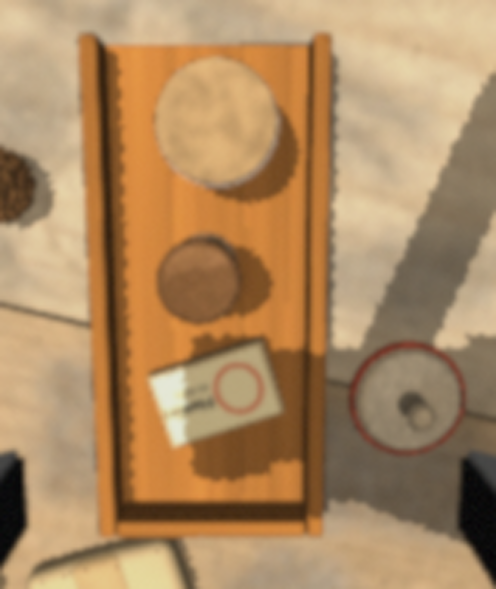

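>>> {"fn": "servo_tool", "kwargs": {"dp": [[-4, -42, 30], [-4, -42, 30], [0, 0, 30], [0, 0, 16], [0, 0, 0], [0, 0, 0]], "delta_rot": [[0, 0, -0.012], [0, 0, 0], [0, 0, 0], [0, 0, 0], [0, 0, 0], [0, 0, 0]]}}

```text
t: 6.35
tcp_pos: [0.5074, -0.0278, 0.1305]
orientation: [0.001, 0.616, 0.788, -0.0]
contact_force: [0.7, 0.0, 0.5]
width: 1.0
```

Run:
```python
from h import *
todo(.510,-.0265,.055,1.815)
```

```text
need dp mm [ 0.7  2.8 75.5] rot [ 0.001  0.001 -0.001] tcp [ 0.5074 -0.0278  0.1305] yaw 1.814 w 0.9997993603436315 t 6.35 q6 -2.04
```

>>> {"fn": "servo_tool", "kwargs": {"dp": [[0, 2, 25], [0, 1, 25], [0, 0, 18], [0, 0, 7], [0, 0, 0], [0, 0, 0]], "delta_rot": [[0, 0, 0], [0, 0, 0], [0, 0, 0], [0, 0, 0], [0, 0, 0], [0, 0, 0]]}}

```text
t: 6.95
tcp_pos: [0.5205, -0.0289, 0.0635]
orientation: [0.01, 0.616, 0.788, 0.004]
contact_force: [-0.9, 0.5, -0.1]
width: 0.999
```

Run:
```python
from h import *
todo(.510,-.0265,.055,1.815)
p=capture('wrist');save(p,'w4.png'); p=capture('side');save(p,'s4.png')
```

```text
need dp mm [ 5.  -9.8  8.3] rot [ 0.018  0.01  -0.001] tcp [ 0.5205 -0.0289  0.0635] yaw 1.814 w 0.9985989356958858 t 6.95 q6 -2.04
```

View pics/w4.png

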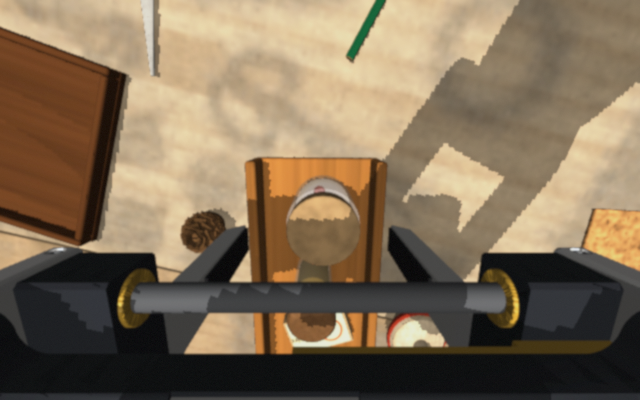

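View pics/s4.png

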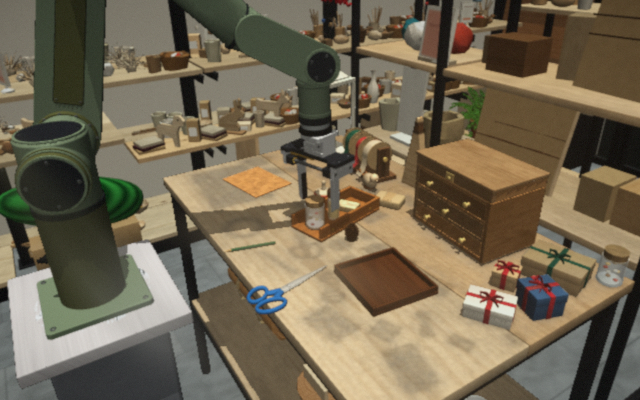

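The fingers straddle the jar (cork at (323,230)), but the pose has drifted about 10 mm forward and tilted slightly. I'll correct before gripping.

>>> {"fn": "servo_tool", "kwargs": {"dp": [[2, -5, 2], [2, -4, 2], [0, 0, 0], [0, 0, 0]], "delta_rot": [[0.018, 0.01, 0], [0, 0, 0], [0, 0, 0], [0, 0, 0]]}}

```text
t: 7.45
tcp_pos: [0.5118, -0.0275, 0.0616]
orientation: [0.001, 0.616, 0.788, 0.001]
contact_force: [0.1, -0.7, 0.1]
width: 1.001
```

Run:
```python
from h import *
todo(.510,-.0265,.055,1.815)
p=capture('wrist')
for k in range(3): print(get_obs()['tcp_pos'].round(4), capture('side')['shot'])
m=masks_of('jar_center',p)[0]; b=np.array(m['box']); print(b,fitcyl([(p,b)],JAR,.008,[.51,-.026]))
todo(.510,-.0265,.055,1.815)
```

```text
need dp mm [ 1.4 -1.5  6.6] rot [ 0.003  0.001 -0.   ] tcp [ 0.5118 -0.0275  0.0616] yaw 1.815 w 1.0009120632151094 t 7.45 q6 -2.04
[ 0.5116 -0.0274  0.0615] 13
[ 0.5116 -0.0274  0.0615] 14
[ 0.5117 -0.0275  0.0615] 15
[280.9 185.9 355.8 280.3] (array([ 0.50944202, -0.02603552]), array([-0.36540842, -0.50303875,  0.36464861,  0.42435958]))
need dp mm [ 1.4 -1.5  6.4] rot [ 0.003  0.001 -0.   ] tcp [ 0.5118 -0.0275  0.0615] yaw 1.815 w 0.9986640466130419 t 7.7 q6 -2.04
```

>>> {"fn": "servo_tool", "kwargs": {"dp": [[1, -2, 4], [0, 0, 3], [0, 0, 0], [0, 0, 0]], "delta_rot": [[0.003, 0, 0], [0, 0, 0], [0, 0, 0], [0, 0, 0]]}}

```text
t: 8.1
tcp_pos: [0.5092, -0.0269, 0.0535]
orientation: [-0.0, 0.616, 0.788, -0.001]
contact_force: [-0.1, -0.2, 0.1]
width: 0.999
```

Run:
```python
from h import *
todo(.5094,-.026,.055,1.815)
```

```text
need dp mm [ 0.8  0.4 -1.5] rot [-0.001  0.001 -0.   ] tcp [ 0.5092 -0.0269  0.0535] yaw 1.815 w 0.9986158793333971 t 8.1 q6 -2.04
```

>>> {"fn": "servo_tool", "kwargs": {"dp": [[0, 0, 0], [0, 0, 0], [0, 0, 0], [0, 0, 0], [0, 0, 0], [0, 0, 0], [0, 0, 0], [0, 0, 0]], "delta_rot": [[0, 0, 0], [0, 0, 0], [0, 0, 0], [0, 0, 0], [0, 0, 0], [0, 0, 0], [0, 0, 0], [0, 0, 0]], "jaw": 1, "newtons": 15}}

```text
t: 8.9
tcp_pos: [0.5095, -0.0271, 0.0537]
orientation: [0.0, 0.616, 0.788, -0.001]
contact_force: [0.2, -0.2, -0.9]
width: 0.502
```

Run:
```python
from h import *
o=get_obs();print(o['width']*94,o['qvel'])
todo(.5094,-.026,.055,1.815)
p=capture('wrist')
m=masks_of('jar_center',p)[0]; b=np.array(m['box']); print(b,fitcyl([(p,b)],JAR,.008,[.51,-.026]))
p=capture('top')
for q in ('mat','tray'):
  for a in masks_of(q,p): print(a['conf'],a['box']);rep(q,p,a['region'],.01)
```

```text
47.21183854043757 [ 0.0004251  -0.00025464  0.00073038  0.00148893  0.00044032 -0.00019811]
need dp mm [ 1.   0.2 -1.3] rot [-0.001  0.001 -0.   ] tcp [ 0.5095 -0.0271  0.0537] yaw 1.815 w 0.5022536014940167 t 8.9 q6 -2.04
[279.6 190.4 356.2 283.4] (array([ 0.50635488, -0.02607775]), array([-1.23883435, -3.76502146,  1.23524403,  2.17630573]))
0.87 [179.1, 191.3, 247.7, 253.1]
mat c [0.5054 0.2941] e1 0.172 -1.397 e2 0.131 -2.954
0.7 [414.9, 188.5, 482.2, 256.3]
tray c [ 0.5127 -0.2958] e1 0.152 -0.11 e2 0.167 -1.667
```

>>> {"fn": "servo_tool", "kwargs": {"dp": [[0, 0, -10], [0, 0, -20], [0, 0, -25], [0, 0, -15], [0, 0, 0]], "delta_rot": [[0, 0, 0], [0, 0, 0], [0, 0, 0], [0, 0, 0], [0, 0, 0]]}}

```text
t: 9.65
tcp_pos: [0.5083, -0.0265, 0.1269]
orientation: [-0.001, 0.616, 0.788, -0.001]
contact_force: [0.5, 0.3, -1.1]
width: 0.504
```

Run:
```python
from h import *
todo(.483,.256,.12,1.815)
o=get_obs();print(o['width']*94,o['contact_force'])
```

```text
need dp mm [280.2  43.7   7. ] rot [-0.003 -0.001 -0.   ] tcp [ 0.5083 -0.0265  0.1269] yaw 1.815 w 0.5041591865024999 t 9.65 q6 -2.04
47.390963531234995 [ 0.46799011  0.28732198 -1.11616391]
```

>>> {"fn": "servo_tool", "kwargs": {"dp": [[20, 3, 0], [35, 5, 0], [35, 6, 0], [35, 6, 0], [35, 6, 0], [35, 6, 0], [35, 6, 0], [30, 4, 0], [18, 2, 0], [0, 0, 0], [0, 0, 0]], "delta_rot": [[0, 0, 0], [0, 0, 0], [0, 0, 0], [0, 0, 0], [0, 0, 0], [0, 0, 0], [0, 0, 0], [0, 0, 0], [0, 0, 0], [0, 0, 0], [0, 0, 0]]}}

```text
t: 10.75
tcp_pos: [0.4799, 0.2625, 0.1215]
orientation: [-0.003, 0.617, 0.787, -0.004]
contact_force: [0.1, 0.0, -1.0]
width: 0.504
```

Run:
```python
from h import *
todo(.483,.256,.07,1.815)
```

```text
need dp mm [-6.9  1.9 51.5] rot [-0.01   0.001 -0.003] tcp [0.4799 0.2625 0.1215] yaw 1.812 w 0.5044426460733326 t 10.75 q6 -1.47
```

>>> {"fn": "servo_tool", "kwargs": {"dp": [[-2, 2, 15], [0, 0, 20], [0, 0, 12], [0, 0, 4], [0, 0, 0], [0, 0, 0]], "delta_rot": [[-0.01, 0, 0], [0, 0, 0], [0, 0, 0], [0, 0, 0], [0, 0, 0], [0, 0, 0]]}}

```text
t: 11.35
tcp_pos: [0.4837, 0.2551, 0.0688]
orientation: [0.001, 0.619, 0.785, -0.001]
contact_force: [-0.5, -0.0, -0.6]
width: 0.506
```

```bash
python3 - <<'E'
from h import *
todo(.483,.256,.0505,1.815)
p=capture('side');save(p,'s5.png')
E
python3 -c "
import cv2
a=cv2.imread('pics/s5.png')[100:300,180:440]; cv2.imwrite('pics/s5c.png',cv2.resize(a,None,fx=3,fy=3))"
```

```text
need dp mm [ 1.1 -0.5 18.3] rot [ 0.     0.003 -0.009] tcp [0.4837 0.2551 0.0688] yaw 1.806 w 0.5059303609210348 t 11.35 q6 -1.48
```

View pics/s5c.png

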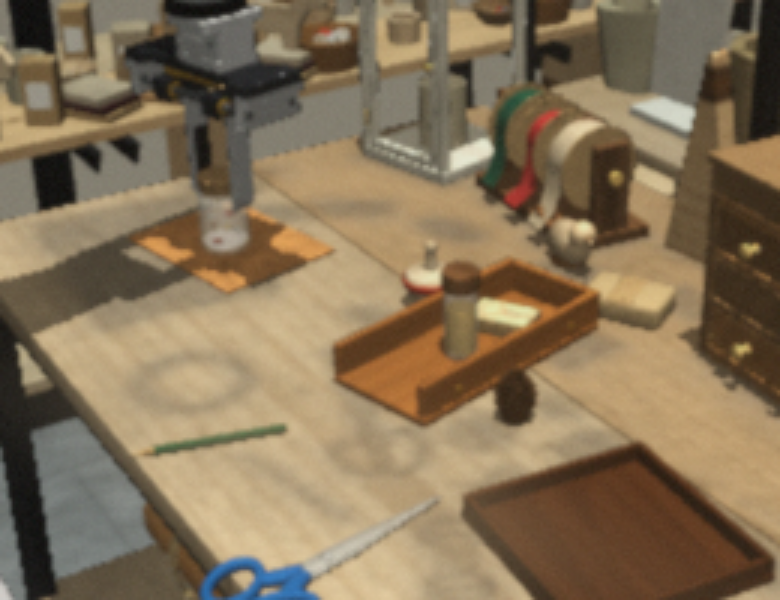

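The jar hangs upright above the front-right part of the mat (about (225,225) in the crop), and the vial still stands in the lane. Lowering now.

>>> {"fn": "servo_tool", "kwargs": {"dp": [[1, 0, 8], [0, 0, 6], [0, 0, 3], [0, 0, 0], [0, 0, 0], [0, 0, 0]], "delta_rot": [[0, 0, -0.009], [0, 0, 0], [0, 0, 0], [0, 0, 0], [0, 0, 0], [0, 0, 0]]}}

```text
t: 12.0
tcp_pos: [0.485, 0.257, 0.0523]
orientation: [0.002, 0.615, 0.788, 0.001]
contact_force: [-0.1, 0.1, -0.6]
width: 0.504
```

Run:
```python
from h import *
todo(.483,.256,.0500,1.815); print(get_obs()['contact_force'])
```

```text
need dp mm [-0.5 -2.2  2.3] rot [0.004 0.003 0.001] tcp [0.485  0.257  0.0523] yaw 1.816 w 0.5044168447672759 t 12.0 q6 -1.48
[-0.14392705  0.09084913 -0.64314815]
```

>>> {"fn": "servo_tool", "kwargs": {"dp": [[0, 0, 2], [0, 0, 1], [0, 0, 0], [0, 0, 0]], "delta_rot": [[0.004, 0.003, 0], [0, 0, 0], [0, 0, 0], [0, 0, 0]]}}

```text
t: 12.4
tcp_pos: [0.4857, 0.2572, 0.0498]
orientation: [0.0, 0.615, 0.788, 0.001]
contact_force: [-0.4, -0.0, -1.2]
width: 0.5
```

Run:
```python
from h import *
todo(.483,.256,.0500,1.815); print(get_obs()['contact_force'])
```

```text
need dp mm [-0.5 -2.9 -0.2] rot [ 0.001 -0.001  0.001] tcp [0.4857 0.2572 0.0498] yaw 1.816 w 0.49976236715832595 t 12.4 q6 -1.49
[-0.42506694 -0.02321143 -1.19029032]
```

>>> {"fn": "servo_tool", "kwargs": {"dp": [[0, 0, 0], [0, 0, 0], [0, 0, 0], [0, 0, 0], [0, 0, 0], [0, 0, 0]], "delta_rot": [[0, 0, 0], [0, 0, 0], [0, 0, 0], [0, 0, 0], [0, 0, 0], [0, 0, 0]], "jaw": -0.6}}

```text
t: 13.0
tcp_pos: [0.4862, 0.2574, 0.0503]
orientation: [0.0, 0.615, 0.788, 0.001]
contact_force: [0.0, 0.1, 0.2]
width: 0.801
```

>>> {"fn": "servo_tool", "kwargs": {"dp": [[0, 0, -15], [0, 0, -30], [0, 0, -30], [0, 0, -20], [0, 0, 0]], "delta_rot": [[0, 0, 0], [0, 0, 0], [0, 0, 0], [0, 0, 0], [0, 0, 0]]}}

```text
t: 13.5
tcp_pos: [0.4858, 0.2573, 0.1517]
orientation: [0.0, 0.615, 0.788, 0.001]
contact_force: [0.4, -0.4, 0.1]
width: 0.8
```

```bash
python3 - <<'E'
from h import *
todo(.567,-.021,.14,1.815)
p=capture('wrist');save(p,'w6.png')
m=masks_of('jar_center',p)[0]; b=np.array(m['box']); print(b,fitcyl([(p,b)],JAR,.004,[.485,.257]))
p=capture('side');save(p,'s6.png')
E
python3 -c "
import cv2
a=cv2.imread('pics/s6.png')[100:300,180:440]; cv2.imwrite('pics/s6c.png',cv2.resize(a,None,fx=3,fy=3))"
```

```text
need dp mm [-289.7   11.1   11.5] rot [ 0.002 -0.001  0.001] tcp [0.4858 0.2573 0.1517] yaw 1.816 w 0.7997252750660943 t 13.5 q6 -1.49
[291.4 174.6 341.7 231.5] (array([0.48538208, 0.25773694]), array([ 0.86997092, -1.66959298, -0.86912995,  1.24399249]))
```

View pics/s6c.png

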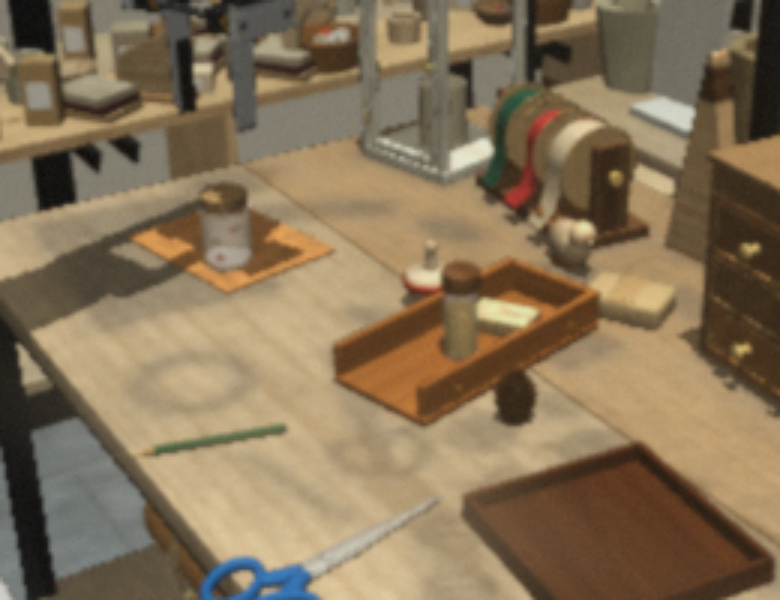

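View pics/w6.png

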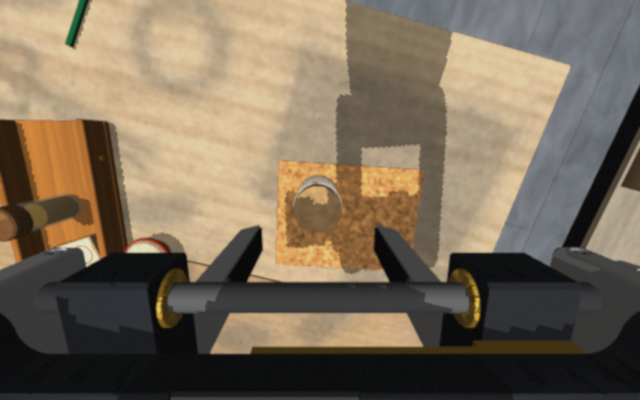

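The jar stands upright on the mat at (318,205) in the wrist view and the vial is undisturbed. Now the vial.

>>> {"fn": "servo_tool", "kwargs": {"dp": [[-25, 1, 0], [-38, 2, 0], [-38, 2, 0], [-38, 2, 0], [-38, 2, 0], [-38, 1, 0], [-34, 1, 4], [-26, 0, 4], [-15, 0, 2], [0, 0, 0], [0, 0, 0]], "delta_rot": [[0, 0, 0], [0, 0, 0], [0, 0, 0], [0, 0, 0], [0, 0, 0], [0, 0, 0], [0, 0, 0], [0, 0, 0], [0, 0, 0], [0, 0, 0], [0, 0, 0]]}}

```text
t: 14.75
tcp_pos: [0.5526, -0.0309, 0.1159]
orientation: [-0.017, 0.614, 0.789, -0.012]
contact_force: [-0.3, 0.2, 0.5]
width: 0.8
```

Run:
```python
from h import *
p=capture('wrist')
m=masks_of('vial_center',p)[0]; b=np.array(m['box']); print(b,fitcyl([(p,b)],VIAL,.008,[.567,-.021]))
todo(.567,-.021,.11,1.815)
```

```text
[304.6 207.9 343.3 262.6] (array([ 0.5656462 , -0.02060576]), array([-1.31198842, -2.42487243,  1.32318037,  1.58802206]))
need dp mm [ 5.5 16.4  5.7] rot [-0.04  -0.011  0.006] tcp [ 0.5527 -0.0304  0.1163] yaw 1.821 w 0.7999860280151608 t 14.85 q6 -2.02
```

>>> {"fn": "servo_tool", "kwargs": {"dp": [[3, 8, 0], [3, 8, 0], [0, 0, 0], [0, 0, 0]], "delta_rot": [[-0.04, -0.011, 0.006], [0, 0, 0], [0, 0, 0], [0, 0, 0]]}}

```text
t: 15.25
tcp_pos: [0.5673, -0.0157, 0.117]
orientation: [0.0, 0.613, 0.79, 0.001]
contact_force: [-0.0, 0.1, -0.0]
width: 0.8
```

Run:
```python
from h import *
p=capture('wrist')
m=masks_of('vial_center',p)[0]; b=np.array(m['box']); print(b,fitcyl([(p,b)],VIAL,.008,[.567,-.021]))
todo(.567,-.0203,.06,1.815)
```

```text
[291.2 187.9 332.5 236.3] (array([ 0.56384558, -0.01959673]), array([-0.2337472 , -5.40785951,  0.23390496,  2.25215875]))
need dp mm [-4.  -1.5 57. ] rot [ 0.002 -0.     0.006] tcp [ 0.5673 -0.0161  0.117 ] yaw 1.821 w 0.7999070947216529 t 15.35 q6 -2.0
```

>>> {"fn": "servo_tool", "kwargs": {"dp": [[-2, -1, 15], [-2, 0, 18], [0, 0, 15], [0, 0, 5], [0, 0, 0], [0, 0, 0]], "delta_rot": [[0, 0, 0.006], [0, 0, 0], [0, 0, 0], [0, 0, 0], [0, 0, 0], [0, 0, 0]]}}

```text
t: 15.95
tcp_pos: [0.5664, -0.0215, 0.059]
orientation: [-0.0, 0.617, 0.787, -0.0]
contact_force: [-0.8, 0.0, -0.0]
width: 0.806
```

Run:
```python
from h import *
p=capture('wrist');save(p,'w7.png')
m=masks_of('vial_center',p)[0]; b=np.array(m['box']); print(b,fitcyl([(p,b)],VIAL,.008,[.567,-.021]))
todo(.567,-.020,.058,1.815)
```

```text
[290.5 202.6 344.  280.8] (array([ 0.5674089 , -0.01993826]), array([-1.11975359, -1.74108896,  1.11912815,  1.20875316]))
need dp mm [1.4 0.5 1.6] rot [ 0.001 -0.    -0.003] tcp [ 0.5668 -0.0215  0.0596] yaw 1.812 w 0.8014251136874689 t 16.05 q6 -2.0
```

View pics/w7.png

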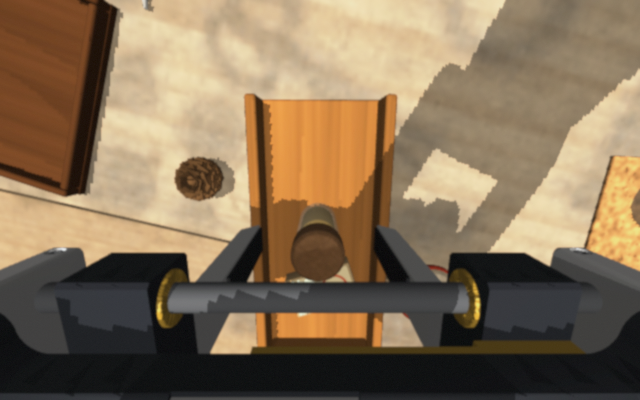

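The vial stopper at (318,253) sits centrally between the fingers. I'll make a small trim and close.

>>> {"fn": "servo_tool", "kwargs": {"dp": [[2, 0, 1], [0, 0, 0], [0, 0, 0]], "delta_rot": [[0, 0, -0.003], [0, 0, 0], [0, 0, 0]]}}

```text
t: 16.35
tcp_pos: [0.5678, -0.0196, 0.0604]
orientation: [0.002, 0.615, 0.788, 0.001]
contact_force: [-0.2, 0.7, 0.4]
width: 0.798
```

>>> {"fn": "servo_tool", "kwargs": {"dp": [[0, 0, 0], [0, 0, 0], [0, 0, 0], [0, 0, 0], [0, 0, 0], [0, 0, 0], [0, 0, 0], [0, 0, 0]], "delta_rot": [[0, 0, 0], [0, 0, 0], [0, 0, 0], [0, 0, 0], [0, 0, 0], [0, 0, 0], [0, 0, 0], [0, 0, 0]], "jaw": 1, "newtons": 15}}

```text
t: 17.15
tcp_pos: [0.5684, -0.0196, 0.0612]
orientation: [0.002, 0.615, 0.788, 0.001]
contact_force: [0.2, -0.5, 0.1]
width: 0.336
```

Run:
```python
from h import *
todo(.529,.336,.14,1.815); print(get_obs()['width']*94)
```

```text
need dp mm [354.4  48.5 -79.3] rot [0.005 0.002 0.001] tcp [ 0.5684 -0.0196  0.0612] yaw 1.816 w 0.33552733508052723 t 17.15 q6 -2.0
31.53956949756956
```

>>> {"fn": "servo_tool", "kwargs": {"dp": [[0, 0, -10], [0, 0, -20], [0, 0, -30], [0, 0, -25], [0, 0, -10], [0, 0, 0]], "delta_rot": [[0, 0, 0], [0, 0, 0], [0, 0, 0], [0, 0, 0], [0, 0, 0], [0, 0, 0]]}}

```text
t: 17.75
tcp_pos: [0.5665, -0.0193, 0.1602]
orientation: [0.001, 0.615, 0.788, 0.001]
contact_force: [0.1, 0.7, 0.1]
width: 0.336
```

Run:
```python
from h import *
todo(.529,.336,.15,1.815); print(get_obs()['width']*94)
```

```text
need dp mm [353.8  49.9  10. ] rot [0.002 0.001 0.001] tcp [ 0.5665 -0.0193  0.1602] yaw 1.816 w 0.33587545169318417 t 17.75 q6 -2.0
31.57229245915931
```

>>> {"fn": "servo_tool", "kwargs": {"dp": [[20, 3, 0], [35, 5, 0], [38, 5, 0], [38, 5, 0], [38, 6, 0], [38, 6, 0], [38, 6, 0], [38, 6, 0], [33, 4, 0], [20, 3, 0], [8, 0, 0], [0, 0, 0]], "delta_rot": [[0, 0, 0], [0, 0, 0], [0, 0, 0], [0, 0, 0], [0, 0, 0], [0, 0, 0], [0, 0, 0], [0, 0, 0], [0, 0, 0], [0, 0, 0], [0, 0, 0], [0, 0, 0]]}}

```text
t: 18.95
tcp_pos: [0.521, 0.3357, 0.1427]
orientation: [-0.006, 0.617, 0.787, -0.009]
contact_force: [0.5, -0.3, -0.7]
width: 0.336
```

Run:
```python
from h import *
todo(.529,.336,.075,1.815); print(get_obs()['width']*94)
```

```text
need dp mm [-1.5  9.3 67.5] rot [-0.022  0.002 -0.003] tcp [0.521  0.3357 0.1427] yaw 1.812 w 0.33557086538029557 t 18.95 q6 -1.38
31.543661345747783
```

>>> {"fn": "servo_tool", "kwargs": {"dp": [[0, 4, 15], [0, 4, 22], [0, 0, 20], [0, 0, 8], [0, 0, 0], [0, 0, 0]], "delta_rot": [[-0.02, 0, 0], [0, 0, 0], [0, 0, 0], [0, 0, 0], [0, 0, 0], [0, 0, 0]]}}

```text
t: 19.55
tcp_pos: [0.5294, 0.3301, 0.074]
orientation: [0.001, 0.619, 0.785, -0.004]
contact_force: [0.3, 0.0, -0.6]
width: 0.34
```

Run:
```python
from h import *
todo(.529,.336,.0572,1.815); print(get_obs()['width']*94)
```

```text
need dp mm [ 5.9  1.1 16.8] rot [-0.004  0.006 -0.009] tcp [0.5294 0.3301 0.074 ] yaw 1.806 w 0.34024310434162225 t 19.55 q6 -1.38
31.982851808112493
```

>>> {"fn": "servo_tool", "kwargs": {"dp": [[4, 1, 7], [0, 0, 6], [0, 0, 3], [0, 0, 1], [0, 0, 0], [0, 0, 0]], "delta_rot": [[-0.004, 0.006, -0.009], [0, 0, 0], [0, 0, 0], [0, 0, 0], [0, 0, 0], [0, 0, 0]]}}

```text
t: 20.15
tcp_pos: [0.5318, 0.3352, 0.059]
orientation: [0.001, 0.615, 0.788, 0.003]
contact_force: [-0.2, 0.3, -1.1]
width: 0.336
```

Run:
```python
from h import *
todo(.529,.336,.0572,1.815); print(get_obs()['width']*94,get_obs()['contact_force'])
```

```text
need dp mm [ 1.5 -2.5  1.8] rot [ 0.006 -0.001  0.001] tcp [0.5318 0.3352 0.059 ] yaw 1.816 w 0.33624664080233274 t 20.15 q6 -1.39
31.60718423541928 [-0.19024403  0.32222589 -1.13612174]
```

>>> {"fn": "servo_tool", "kwargs": {"dp": [[0, 0, 2], [0, 0, 0], [0, 0, 0]], "delta_rot": [[0.003, 0, 0], [0, 0, 0], [0, 0, 0]]}}

```text
t: 20.45
tcp_pos: [0.5322, 0.3355, 0.0575]
orientation: [0.001, 0.615, 0.788, 0.002]
contact_force: [-0.5, 0.1, -0.3]
width: 0.335
```

>>> {"fn": "servo_tool", "kwargs": {"dp": [[0, 0, 0], [0, 0, 0], [0, 0, 0], [0, 0, 0], [0, 0, 0], [0, 0, 0]], "delta_rot": [[0, 0, 0], [0, 0, 0], [0, 0, 0], [0, 0, 0], [0, 0, 0], [0, 0, 0]], "jaw": -0.5}}

```text
t: 21.05
tcp_pos: [0.5328, 0.3357, 0.0582]
orientation: [0.001, 0.615, 0.788, 0.003]
contact_force: [-0.0, 0.2, 0.5]
width: 0.748
```

>>> {"fn": "servo_tool", "kwargs": {"dp": [[0, 0, -15], [0, 0, -30], [0, 0, -35], [0, 0, -30], [0, 0, 0]], "delta_rot": [[0, 0, 0], [0, 0, 0], [0, 0, 0], [0, 0, 0], [0, 0, 0]]}}

```text
t: 21.55
tcp_pos: [0.5319, 0.3352, 0.1748]
orientation: [0.001, 0.615, 0.788, 0.002]
contact_force: [0.3, -0.9, 0.7]
width: 0.751
```

Run:
```python
from h import *
p=capture('wrist');save(p,'w8.png')
for q,P,x in (('jar_center',JAR,[.485,.257]),('vial_center',VIAL,[.53,.336])):
  m=masks_of(q,p)[0]; b=np.array(m['box']); print(q,b,fitcyl([(p,b)],P,.004,x))
todo(.60,-.0,.24,.53); todo(.60,-.0,.24,1.81)
```

```text
jar_center [228.1 112.7 283.  160.4] (array([0.48383695, 0.25967082]), array([-1.51296737, -0.6626151 ,  2.41683858,  0.79553266]))
vial_center [301.4 179.2 331.4 218. ] (array([0.53069143, 0.33540453]), array([-1.6230633 , -2.56828198,  1.62364551,  1.81091294]))
need dp mm [-341.   -11.7  -71.9] rot [-0.006  0.005  1.286] tcp [0.5281 0.3335 0.1679] yaw 1.816 w 0.7497143564131254 t 21.7 q6 -1.39
need dp mm [-341.   -11.7  -71.9] rot [-0.007  0.001  0.006] tcp [0.5281 0.3335 0.1679] yaw 1.816 w 0.7497143564131254 t 21.7 q6 -1.39
```

View pics/w8.png

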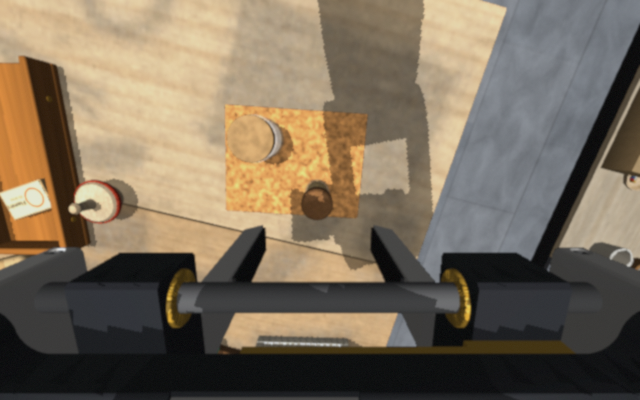

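Both stand upright on the mat: jar at (255,137), vial at (317,200). Next I'll turn the jaws along the matchbox and go look at it.

>>> {"fn": "servo_tool", "kwargs": {"dp": [[0, 0, -20], [0, 0, -20], [0, 0, -20], [0, 0, -20], [0, 0, 0], [0, 0, 0], [0, 0, 0], [0, 0, 0], [0, 0, 0], [0, 0, 0], [0, 0, 0]], "delta_rot": [[0, 0, 0.14], [0, 0, 0.14], [0, 0, 0.14], [0, 0, 0.14], [0, 0, 0.14], [0, 0, 0.14], [0, 0, 0.14], [0, 0, 0.14], [0, 0, 0.14], [0, 0, 0.03], [0, 0, 0]]}}

```text
t: 22.8
tcp_pos: [0.5148, 0.3271, 0.2218]
orientation: [0.005, 0.972, 0.233, -0.029]
contact_force: [-0.2, -0.9, -0.4]
width: 0.749
```

Run:
```python
from h import *
todo(.65,-.055,.25,.53)
```

```text
need dp mm [-54.4 401.8 -26.4] rot [-0.005  0.059 -0.059] tcp [0.5148 0.3271 0.2218] yaw 0.471 w 0.7487676765609919 t 22.8 q6 -0.05
```

>>> {"fn": "servo_tool", "kwargs": {"dp": [[-4, 25, -10], [-5, 40, -10], [-6, 40, -5], [-6, 40, -2], [-6, 40, 0], [-6, 40, 0], [-6, 40, 0], [-5, 40, 0], [-5, 35, 0], [-5, 30, 0], [0, 15, 0], [0, 0, 0]], "delta_rot": [[-0.005, 0.04, -0.04], [0, 0.02, -0.02], [0, 0, 0], [0, 0, 0], [0, 0, 0], [0, 0, 0], [0, 0, 0], [0, 0, 0], [0, 0, 0], [0, 0, 0], [0, 0, 0], [0, 0, 0]]}}

```text
t: 24.0
tcp_pos: [0.6596, -0.0446, 0.2261]
orientation: [-0.004, 0.962, 0.271, -0.016]
contact_force: [-0.5, -0.7, 0.7]
width: 0.753
```

>>> {"fn": "servo_tool", "kwargs": {"dp": [[0, 0, 0], [0, 0, 0]], "delta_rot": [[0, 0, 0], [0, 0, 0]]}}

```text
t: 24.2
tcp_pos: [0.6584, -0.0423, 0.2245]
orientation: [-0.006, 0.962, 0.272, -0.018]
contact_force: [-0.1, 0.4, 0.6]
width: 0.753
```

Run:
```python
from h import *
todo(.65,-.055,.25,.53)
p=capture('wrist');save(p,'w9.png')
for q,z in [('display',.03),('matchbox_center',.023),('tray',.02)]:
    for m in masks_of(q,p)[:1]: print(m['box'],m['conf']);rep(q,p,m['region'],z)
```

```text
need dp mm [-14.6   5.9 -25.2] rot [-0.021  0.031  0.021] tcp [ 0.6584 -0.0423  0.2245] yaw 0.551 w 0.7525498001930769 t 24.2 q6 -0.74
[189.8, 77.6, 376.4, 205.7] 0.73
display c [ 0.578  -0.0155] e1 0.107 1.702 e2 0.222 0.239
[299.5, 132.1, 328.0, 173.8] 0.56
matchbox_center c [ 6.232e-01 -6.000e-04] e1 0.037 0.549 e2 0.055 -1.012
[108.1, 203.8, 220.0, 280.5] 0.71
tray c [ 0.5121 -0.2482] e1 0.103 1.449 e2 0.133 -0.078
```

View pics/w9.png

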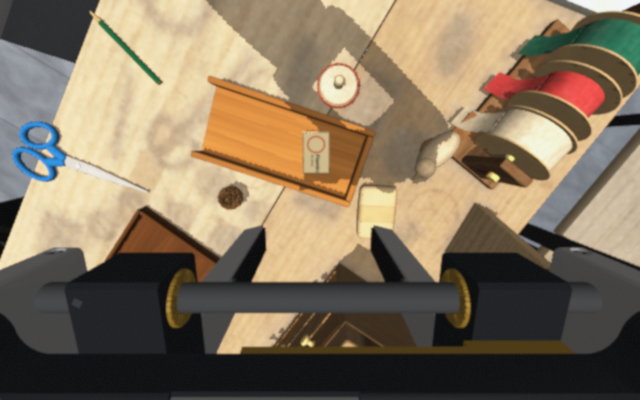

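```bash
python3 -c "
import cv2
a=cv2.imread('pics/w9.png')[70:215,180:390]; cv2.imwrite('pics/w9c.png',cv2.resize(a,None,fx=3.8,fy=3.8,interpolation=cv2.INTER_CUBIC))"
```

```text
(no output)
```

View pics/w9c.png

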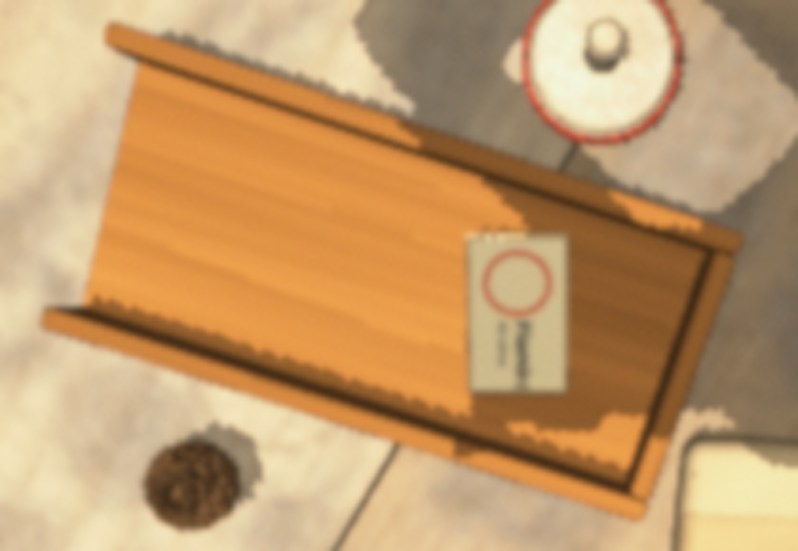

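The matchbox is clear at (313,152). Its visible outline is about 37 × 55 mm at yaw ≈ 0.55, and a box that size turned 0.3 rad has exactly the stated 50 × 64 mm extents. I'll grip at the visible yaw.

Run:
```python
from h import *
todo(.623,-.001,.09,.55)
```

```text
need dp mm [ -4.8 -51.3 136.6] rot [-0.019  0.03   0.001] tcp [ 0.6588 -0.0424  0.2254] yaw 0.551 w 0.7492992545311743 t 24.4 q6 -0.74
```

>>> {"fn": "servo_tool", "kwargs": {"dp": [[-2, -25, 20], [-2, -23, 30], [0, 0, 35], [0, 0, 30], [0, 0, 15], [0, 0, 0], [0, 0, 0]], "delta_rot": [[-0.019, 0.03, 0], [0, 0, 0], [0, 0, 0], [0, 0, 0], [0, 0, 0], [0, 0, 0], [0, 0, 0]]}}

```text
t: 25.1
tcp_pos: [0.6323, 0.0017, 0.0983]
orientation: [0.002, 0.961, 0.275, 0.006]
contact_force: [1.0, -0.6, 0.8]
width: 0.753
```

Run:
```python
from h import *
todo(.623,-.001,.06,.55)
p=capture('wrist');save(p,'w10.png')
for q,z in [('matchbox_center',.023)]:
    for m in masks_of(q,p)[:1]: print(m['box'],m['conf']);rep(q,p,m['region'],z)
```

```text
need dp mm [-9.7 -2.9 38.1] rot [ 0.007 -0.011  0.007] tcp [0.6323 0.0017 0.0983] yaw 0.557 w 0.7526121443374008 t 25.1 q6 -0.69
[285.5, 179.2, 324.6, 239.8] 0.92
matchbox_center c [ 0.6239 -0.0007] e1 0.036 0.555 e2 0.06 -1.008
```

View pics/w10.png

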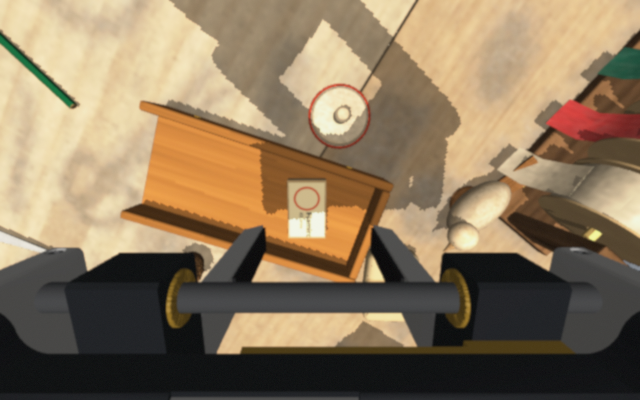

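The box is at (307,209), aligned with the jaws, at (0.6237,-0.0008). I'll correct and descend.

>>> {"fn": "servo_tool", "kwargs": {"dp": [[-5, -2, 15], [-4, -1, 15], [0, 0, 10], [0, 0, 0], [0, 0, 0]], "delta_rot": [[0.007, -0.011, 0.003], [0, 0, 0], [0, 0, 0], [0, 0, 0], [0, 0, 0]]}}

```text
t: 25.7
tcp_pos: [0.6276, -0.0022, 0.0612]
orientation: [0.002, 0.962, 0.272, 0.004]
contact_force: [0.4, 0.5, -0.5]
width: 0.752
```

Run:
```python
from h import *
todo(.6237,-.0008,.011,.553)
```

```text
need dp mm [-2.9 -3.6 50.1] rot [ 0.007 -0.007 -0.001] tcp [ 0.6276 -0.0022  0.0612] yaw 0.552 w 0.7521223194846935 t 25.7 q6 -0.69
```

>>> {"fn": "servo_tool", "kwargs": {"dp": [[-2, -2, 12], [-1, -1, 15], [0, 0, 10], [0, 0, 0], [0, 0, 0]], "delta_rot": [[0.007, -0.007, 0], [0, 0, 0], [0, 0, 0], [0, 0, 0], [0, 0, 0]]}}

```text
t: 26.2
tcp_pos: [0.6238, -0.0012, 0.0212]
orientation: [-0.0, 0.962, 0.272, -0.0]
contact_force: [0.8, 0.4, 0.6]
width: 0.751
```

Run:
```python
from h import *
todo(.6237,-.0008,.011,.553); print(get_obs()['contact_force'])
p=capture('wrist');save(p,'w11.png')
```

```text
need dp mm [ 0.2 -0.4 10.2] rot [-0.     0.    -0.001] tcp [ 0.6238 -0.0012  0.0212] yaw 0.552 w 0.7509763508345496 t 26.2 q6 -0.69
[0.79556703 0.36879166 0.64535092]
```

View pics/w11.png

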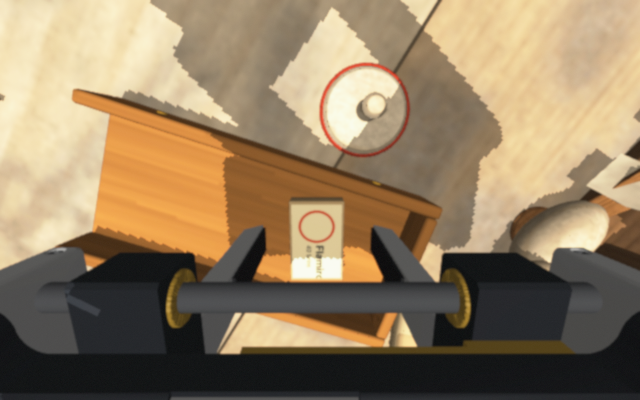

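The box sits centred between the fingers and squared with them. The last 9 mm down, then close.

>>> {"fn": "servo_tool", "kwargs": {"dp": [[0, 0, 5], [0, 0, 4], [0, 0, 1], [0, 0, 0]], "delta_rot": [[0, 0, 0], [0, 0, 0], [0, 0, 0], [0, 0, 0]]}}

```text
t: 26.65
tcp_pos: [0.6247, -0.0013, 0.0115]
orientation: [0.0, 0.962, 0.273, 0.001]
contact_force: [0.2, 0.1, -0.1]
width: 0.749
```

>>> {"fn": "servo_tool", "kwargs": {"dp": [[0, 0, 0], [0, 0, 0], [0, 0, 0], [0, 0, 0], [0, 0, 0], [0, 0, 0], [0, 0, 0], [0, 0, 0]], "delta_rot": [[0, 0, 0], [0, 0, 0], [0, 0, 0], [0, 0, 0], [0, 0, 0], [0, 0, 0], [0, 0, 0], [0, 0, 0]], "jaw": 1, "newtons": 10}}

```text
t: 27.45
tcp_pos: [0.6253, -0.0014, 0.0123]
orientation: [0.001, 0.962, 0.273, 0.001]
contact_force: [0.4, -0.4, -0.1]
width: 0.378
```

Run:
```python
from h import *
todo(.6237,-.0008,.09,.553); print(get_obs()['contact_force'],get_obs()['width']*94)
```

```text
need dp mm [ -0.8  -1.2 -77.7] rot [ 0.002 -0.002 -0.001] tcp [ 0.6253 -0.0014  0.0123] yaw 0.552 w 0.37789274250791577 t 27.45 q6 -0.69
[ 0.35849223 -0.40143983 -0.09179879] 35.52191779574408
```

The opening is 35.5 mm, which matches the visible box. Lift it.

>>> {"fn": "servo_tool", "kwargs": {"dp": [[0, 0, -10], [0, 0, -20], [0, 0, -30], [0, 0, -30], [0, 0, -15], [0, 0, 0]], "delta_rot": [[0, 0, 0], [0, 0, 0], [0, 0, 0], [0, 0, 0], [0, 0, 0], [0, 0, 0]]}}

```text
t: 28.05
tcp_pos: [0.6244, -0.0013, 0.1231]
orientation: [0.0, 0.962, 0.273, 0.001]
contact_force: [-0.3, -0.3, 0.3]
width: 0.386
```

>>> {"fn": "servo_tool", "kwargs": {"dp": [[-15, 11, 0], [-27, 20, 0], [-30, 22, 0], [-30, 22, 0], [-30, 22, 0], [-30, 22, 0], [-30, 22, 0], [-26, 20, 0], [-18, 14, 0], [-8, 6, 0], [0, 0, 0], [0, 0, 0]], "delta_rot": [[0, 0, 0], [0, 0, 0], [0, 0, 0], [0, 0, 0], [0, 0, 0], [0, 0, 0], [0, 0, 0], [0, 0, 0], [0, 0, 0], [0, 0, 0], [0, 0, 0], [0, 0, 0]]}}

```text
t: 29.25
tcp_pos: [0.4915, -0.2978, 0.1097]
orientation: [-0.007, 0.962, 0.272, -0.009]
contact_force: [0.6, 0.6, 0.2]
width: 0.384
```

Run:
```python
from h import *
todo(.512,-.29,.045,.553); print(get_obs()['width']*94)
p=capture('wrist');save(p,'w12.png')
for m in masks_of('tray',p)[:1]: print(m['box'],m['conf']);rep('tray',p,m['region'],.02)
```

```text
need dp mm [22.4  5.3 64.4] rot [-0.018  0.013 -0.003] tcp [ 0.4915 -0.2978  0.1097] yaw 0.55 w 0.383614764453999 t 29.25 q6 -1.24
36.059787858675904
[234.6, 100.4, 449.7, 280.2] 0.97
tray c [ 0.5125 -0.2922] e1 0.157 1.419 e2 0.147 -0.101
```

View pics/w12.png

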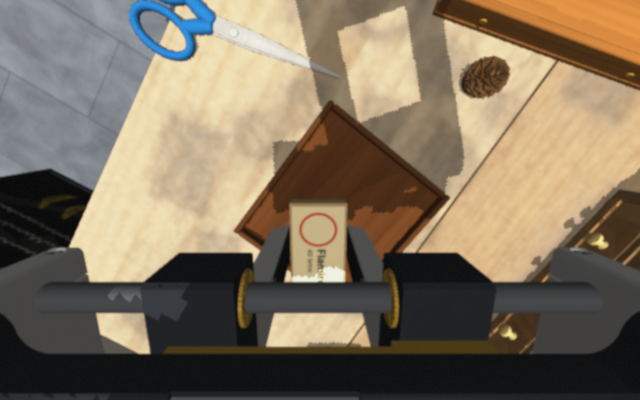

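The box hangs level in the fingers over the tray (tray box in the image 235–450, 100–280).

>>> {"fn": "servo_tool", "kwargs": {"dp": [[10, 3, 15], [10, 3, 20], [1, 0, 20], [0, 0, 10], [0, 0, 0], [0, 0, 0]], "delta_rot": [[-0.018, 0.013, 0], [0, 0, 0], [0, 0, 0], [0, 0, 0], [0, 0, 0], [0, 0, 0]]}}

```text
t: 29.95
tcp_pos: [0.5179, -0.2853, 0.0448]
orientation: [0.002, 0.961, 0.277, 0.002]
contact_force: [0.2, -0.3, -0.1]
width: 0.381
```

Run:
```python
from h import *
todo(.512,-.29,.010,.553); print(get_obs()['width']*94)
```

```text
need dp mm [-7.6  0.6 34.8] rot [ 0.004 -0.003  0.009] tcp [ 0.5179 -0.2853  0.0448] yaw 0.562 w 0.3813155704243823 t 29.95 q6 -1.21
35.843663619891935
```

>>> {"fn": "servo_tool", "kwargs": {"dp": [[-3, 0, 12], [0, 0, 12], [0, 0, 7], [0, 0, 2], [0, 0, 0], [0, 0, 0]], "delta_rot": [[0.004, -0.003, 0], [0, 0, 0], [0, 0, 0], [0, 0, 0], [0, 0, 0], [0, 0, 0]]}}

```text
t: 30.55
tcp_pos: [0.5164, -0.2883, 0.0112]
orientation: [0.001, 0.961, 0.277, 0.001]
contact_force: [0.2, -0.4, 0.3]
width: 0.383
```

Run:
```python
from h import *
todo(.512,-.29,.0095,.553); print(get_obs()['width']*94,get_obs()['contact_force'])
```

```text
need dp mm [-4.6 -0.9  1.7] rot [ 0.003 -0.001  0.008] tcp [ 0.5164 -0.2883  0.0112] yaw 0.561 w 0.3826290832185328 t 30.55 q6 -1.22
35.96713382254208 [ 0.19116321 -0.36043994  0.2867335 ]
```

>>> {"fn": "servo_tool", "kwargs": {"dp": [[0, 0, 2], [0, 0, 0], [0, 0, 0]], "delta_rot": [[0, 0, 0], [0, 0, 0], [0, 0, 0]]}}

```text
t: 30.85
tcp_pos: [0.5174, -0.2893, 0.011]
orientation: [0.003, 0.961, 0.277, 0.002]
contact_force: [-0.5, 0.1, -1.4]
width: 0.38
```

>>> {"fn": "servo_tool", "kwargs": {"dp": [[0, 0, 0], [0, 0, 0], [0, 0, 0], [0, 0, 0], [0, 0, 0], [0, 0, 0]], "delta_rot": [[0, 0, 0], [0, 0, 0], [0, 0, 0], [0, 0, 0], [0, 0, 0], [0, 0, 0]], "jaw": -0.3}}

```text
t: 31.45
tcp_pos: [0.5176, -0.2894, 0.0111]
orientation: [0.003, 0.961, 0.277, 0.002]
contact_force: [0.5, 1.1, -0.3]
width: 0.647
```

>>> {"fn": "servo_tool", "kwargs": {"dp": [[0, 0, -15], [0, 0, -35], [0, 0, -45], [0, 0, -45], [0, 0, -30], [0, 0, 0]], "delta_rot": [[0, 0, 0], [0, 0, 0], [0, 0, 0], [0, 0, 0], [0, 0, 0], [0, 0, 0]]}}

```text
t: 32.05
tcp_pos: [0.5161, -0.2881, 0.191]
orientation: [0.002, 0.961, 0.277, 0.002]
contact_force: [0.7, -0.0, 0.7]
width: 0.647
```

Run:
```python
from h import *
p=capture('wrist');save(p,'w13.png')
for m in masks_of('matchbox_center',p)[:1]: print(m['box'],m['conf']);rep('mb',p,m['region'],.02)
for yaw in (.553,1.815): todo(.485,.257,.17,yaw)
```

```text
[303.5, 171.5, 332.0, 216.5] 0.56
mb c [ 0.5179 -0.2866] e1 0.035 0.56 e2 0.057 -0.998
need dp mm [ 264.9 -475.4   16.7] rot [-0.002  0.001  0.008] tcp [ 0.5138 -0.2864  0.186 ] yaw 0.561 w 0.6516435318037791 t 32.15 q6 -1.22
need dp mm [ 264.9 -475.4   16.7] rot [-0.002 -0.    -1.254] tcp [ 0.5138 -0.2864  0.186 ] yaw 0.561 w 0.6516435318037791 t 32.15 q6 -1.22
```

View pics/w13.png

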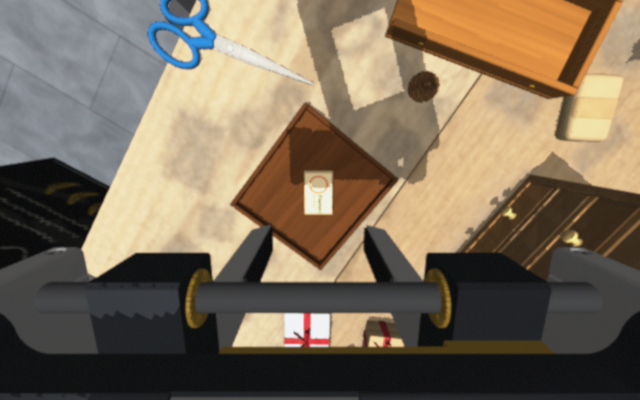

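The matchbox lies flat in the middle of the tray at (318,192). Now go back to the mat, taking the vial first for the middle spot.

>>> {"fn": "servo_tool", "kwargs": {"dp": [[15, -22, 0], [25, -37, 0], [26, -39, 0], [26, -39, 0], [26, -39, 0], [26, -39, 0], [26, -39, 0], [26, -39, 0], [26, -39, 0], [26, -39, 0], [26, -39, 0], [26, -39, 0]], "delta_rot": [[0, 0, 0], [0, 0, 0], [0, 0, 0], [0, 0, 0], [0, 0, 0], [0, 0, 0], [0, 0, 0], [0, 0, 0], [0, 0, 0], [0, 0, 0], [0, 0, 0], [0, 0, 0]]}}

```text
t: 33.35
tcp_pos: [0.5111, 0.2688, 0.1591]
orientation: [-0.01, 0.962, 0.27, -0.025]
contact_force: [1.0, 0.9, -0.5]
width: 0.651
```

Run:
```python
from h import *
todo(.532,.3355,.18,1.815)
```

```text
need dp mm [ 51.6 -46.8 -21.6] rot [-0.055  0.016 -1.268] tcp [0.5111 0.2688 0.1591] yaw 0.548 w 0.6509307766314404 t 33.35 q6 -0.23
```

>>> {"fn": "servo_tool", "kwargs": {"dp": [[20, -20, -15], [10, -10, -10], [0, 0, 0], [0, 0, 0], [0, 0, 0], [0, 0, 0], [0, 0, 0], [0, 0, 0], [0, 0, 0], [0, 0, 0], [0, 0, 0]], "delta_rot": [[-0.03, 0.01, 0], [-0.02, 0, -0.14], [0, 0, -0.14], [0, 0, -0.14], [0, 0, -0.14], [0, 0, -0.14], [0, 0, -0.14], [0, 0, -0.14], [0, 0, -0.14], [0, 0, -0.14], [0, 0, 0]]}}

```text
t: 34.45
tcp_pos: [0.4997, 0.3119, 0.1499]
orientation: [-0.013, 0.592, 0.804, -0.044]
contact_force: [0.5, -0.1, 0.3]
width: 0.65
```

Run:
```python
from h import *
todo(.532,.3355,.12,1.815)
```

```text
need dp mm [13.8 40.2 26.1] rot [-0.085  0.034  0.057] tcp [0.4997 0.3119 0.1499] yaw 1.874 w 0.6500859970418538 t 34.45 q6 -1.44
```

>>> {"fn": "servo_tool", "kwargs": {"dp": [[5, 15, 0], [5, 15, 0], [3, 8, 0], [0, 0, 0], [0, 0, 0]], "delta_rot": [[-0.05, 0.02, 0.03], [-0.035, 0.014, 0.027], [0, 0, 0], [0, 0, 0], [0, 0, 0]]}}

```text
t: 34.95
tcp_pos: [0.5281, 0.3328, 0.1388]
orientation: [-0.003, 0.621, 0.784, -0.006]
contact_force: [-0.1, -0.2, -0.0]
width: 0.646
```

Run:
```python
from h import *
p=capture('wrist');save(p,'w14.png')
for q,P,x in (('jar_center',JAR,[.485,.257]),('vial_center',VIAL,[.53,.336])):
  m=masks_of(q,p)
  if m: m=m[0]; b=np.array(m['box']); print(q,m['conf'],b,fitcyl([(p,b)],P,.004,x))
todo(.532,.3355,.11,1.815)
```

```text
jar_center 0.6 [213.4 115.3 278.5 172.3] (array([0.48399448, 0.25698403]), array([-1.25527477,  0.97711247,  1.96185326, -1.00390894]))
vial_center 0.7 [301.9 190.8 336.7 233.5] (array([0.52909568, 0.33589742]), array([-1.34233678, -5.12614658,  1.33820895,  2.39098697]))
need dp mm [ 1.8  4.5 29.4] rot [-0.013  0.002 -0.013] tcp [0.5284 0.3329 0.1394] yaw 1.802 w 0.6492863285348772 t 35.1 q6 -1.38
```

View pics/w14.png

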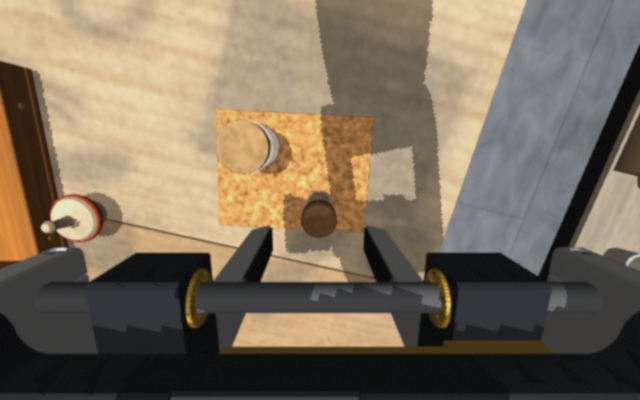

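Jar (247,146) and vial (319,214) stand where I left them. Down over the vial.

>>> {"fn": "servo_tool", "kwargs": {"dp": [[1, 2, 12], [1, 2, 15], [0, 0, 12], [0, 0, 0], [0, 0, 0]], "delta_rot": [[-0.013, 0.002, -0.013], [0, 0, 0], [0, 0, 0], [0, 0, 0], [0, 0, 0]]}}

```text
t: 35.6
tcp_pos: [0.5319, 0.3358, 0.0989]
orientation: [0.0, 0.616, 0.788, 0.0]
contact_force: [0.6, 0.8, 0.0]
width: 0.647
```

Run:
```python
from h import *
todo(.5325,.3355,.0575,1.815)
```

```text
need dp mm [-0.4  0.5 41.4] rot [ 0.     0.    -0.001] tcp [0.5319 0.3358 0.0989] yaw 1.814 w 0.6472026823020723 t 35.6 q6 -1.39
```

>>> {"fn": "servo_tool", "kwargs": {"dp": [[0, 0, 12], [0, 0, 14], [0, 0, 10], [0, 0, 3], [0, 0, 0], [0, 0, 0]], "delta_rot": [[0, 0, 0], [0, 0, 0], [0, 0, 0], [0, 0, 0], [0, 0, 0], [0, 0, 0]]}}

```text
t: 36.2
tcp_pos: [0.5319, 0.3357, 0.0564]
orientation: [0.0, 0.616, 0.788, -0.0]
contact_force: [0.4, -0.5, 0.6]
width: 0.651
```

Run:
```python
from h import *
p=capture('wrist')
for q,P,x in (('vial_center',VIAL,[.53,.336]),):
  m=masks_of(q,p)
  if m: m=m[0]; b=np.array(m['box']); print(q,m['conf'],b,fitcyl([(p,b)],P,.004,x))
todo(.5325,.3355,.0575,1.815)
```

```text
vial_center 0.83 [288.4 199.6 343.7 272.5] (array([0.52905505, 0.33564385]), array([-0.27825183, -3.66466834,  0.27796813,  1.77604604]))
need dp mm [-0.4  0.3 -0.7] rot [ 0.001  0.    -0.001] tcp [0.5322 0.3358 0.0568] yaw 1.814 w 0.6485015828371691 t 36.3 q6 -1.39
```

>>> {"fn": "servo_tool", "kwargs": {"dp": [[0, 0, 0], [0, 0, 0], [0, 0, 0], [0, 0, 0], [0, 0, 0], [0, 0, 0], [0, 0, 0]], "delta_rot": [[0, 0, 0], [0, 0, 0], [0, 0, 0], [0, 0, 0], [0, 0, 0], [0, 0, 0], [0, 0, 0]], "jaw": 1, "newtons": 15}}

```text
t: 37.0
tcp_pos: [0.5333, 0.3363, 0.0586]
orientation: [0.001, 0.616, 0.788, 0.002]
contact_force: [-0.1, -0.4, -0.5]
width: 0.339
```

>>> {"fn": "servo_tool", "kwargs": {"dp": [[0, 0, -10], [0, 0, -20], [0, 0, -30], [0, 0, -25], [0, 0, -15], [0, 0, 0]], "delta_rot": [[0, 0, 0], [0, 0, 0], [0, 0, 0], [0, 0, 0], [0, 0, 0], [0, 0, 0]]}}

```text
t: 37.6
tcp_pos: [0.5322, 0.3359, 0.1638]
orientation: [0.001, 0.616, 0.788, 0.001]
contact_force: [0.1, 0.4, -0.8]
width: 0.334
```

Run:
```python
from h import *
todo(.568,-.0196,.155,1.815); print(get_obs()['width']*94)
```

```text
need dp mm [-353.7  -50.9    8.8] rot [ 0.002  0.    -0.001] tcp [0.5322 0.3359 0.1638] yaw 1.814 w 0.33416830911299505 t 37.6 q6 -1.39
31.411821056621534
```

>>> {"fn": "servo_tool", "kwargs": {"dp": [[-20, -3, 0], [-35, -5, 0], [-38, -5, 0], [-38, -6, 0], [-38, -6, 0], [-38, -6, 0], [-38, -6, 0], [-38, -5, 0], [-33, -5, 0], [-20, -3, 0], [-8, 0, 0], [0, 0, 0]], "delta_rot": [[0, 0, 0], [0, 0, 0], [0, 0, 0], [0, 0, 0], [0, 0, 0], [0, 0, 0], [0, 0, 0], [0, 0, 0], [0, 0, 0], [0, 0, 0], [0, 0, 0], [0, 0, 0]]}}

```text
t: 38.8
tcp_pos: [0.5634, -0.0213, 0.1567]
orientation: [-0.003, 0.615, 0.789, -0.001]
contact_force: [0.6, 0.4, -0.1]
width: 0.337
```

Run:
```python
from h import *
todo(.5684,-.0196,.11,1.816)
```

```text
need dp mm [ 0.2  5.6 46.7] rot [-0.006 -0.004  0.002] tcp [ 0.5634 -0.0213  0.1567] yaw 1.818 w 0.33687037397484987 t 38.8 q6 -2.01
```

>>> {"fn": "servo_tool", "kwargs": {"dp": [[0, 3, 12], [0, 2, 18], [0, 0, 14], [0, 0, 0], [0, 0, 0], [0, 0, 0]], "delta_rot": [[-0.006, -0.004, 0.002], [0, 0, 0], [0, 0, 0], [0, 0, 0], [0, 0, 0], [0, 0, 0]]}}

```text
t: 39.4
tcp_pos: [0.5675, -0.0141, 0.1107]
orientation: [-0.001, 0.613, 0.79, 0.001]
contact_force: [0.8, 0.1, 0.0]
width: 0.337
```

Run:
```python
from h import *
todo(.5684,-.0196,.061,1.816)
```

```text
need dp mm [-5.7 -0.5 49.7] rot [-0.    -0.003  0.005] tcp [ 0.5675 -0.0141  0.1107] yaw 1.821 w 0.3372206255845042 t 39.4 q6 -2.0
```

>>> {"fn": "servo_tool", "kwargs": {"dp": [[-3, 0, 10], [-2, 0, 13], [0, 0, 10], [0, 0, 0], [0, 0, 0], [0, 0, 0]], "delta_rot": [[0, -0.003, 0.004], [0, 0, 0], [0, 0, 0], [0, 0, 0], [0, 0, 0], [0, 0, 0]]}}

```text
t: 40.0
tcp_pos: [0.5697, -0.0196, 0.0759]
orientation: [0.001, 0.615, 0.788, 0.0]
contact_force: [0.4, 0.2, -0.4]
width: 0.336
```

Run:
```python
from h import *
todo(.5684,-.0196,.061,1.816)
```

```text
need dp mm [ 0.3 -1.3 14.9] rot [0.002 0.001 0.   ] tcp [ 0.5697 -0.0196  0.0759] yaw 1.816 w 0.33626389876146734 t 40.0 q6 -2.0
```

>>> {"fn": "servo_tool", "kwargs": {"dp": [[0, -1, 7], [0, 0, 5], [0, 0, 2], [0, 0, 0], [0, 0, 0]], "delta_rot": [[0.002, 0, 0], [0, 0, 0], [0, 0, 0], [0, 0, 0], [0, 0, 0]]}}

```text
t: 40.5
tcp_pos: [0.5702, -0.02, 0.0626]
orientation: [0.002, 0.615, 0.788, 0.0]
contact_force: [-0.4, 0.3, -0.2]
width: 0.34
```

Run:
```python
from h import *
todo(.5684,-.0196,.061,1.816); print(get_obs()['contact_force'])
```

```text
need dp mm [ 0.9 -1.6  1.6] rot [0.002 0.003 0.   ] tcp [ 0.5702 -0.02    0.0626] yaw 1.816 w 0.34048088204894167 t 40.5 q6 -2.0
[-0.38246705  0.306388   -0.16596093]
```

>>> {"fn": "servo_tool", "kwargs": {"dp": [[1, -2, 1], [0, 0, 1], [0, 0, 0], [0, 0, 0]], "delta_rot": [[0.002, 0.003, 0], [0, 0, 0], [0, 0, 0], [0, 0, 0]]}}

```text
t: 40.9
tcp_pos: [0.5699, -0.0202, 0.0626]
orientation: [0.002, 0.615, 0.788, 0.001]
contact_force: [0.2, -0.1, 1.7]
width: 0.337
```

Run:
```python
from h import *
todo(.5684,-.0196,.061,1.816); print(get_obs()['contact_force'])
```

```text
need dp mm [ 0.9 -1.3  1.5] rot [0.004 0.002 0.   ] tcp [ 0.5699 -0.0202  0.0626] yaw 1.816 w 0.3365298867864916 t 40.9 q6 -2.0
[ 0.21774776 -0.11794997  1.6684508 ]
```

>>> {"fn": "servo_tool", "kwargs": {"dp": [[1, -1, -2], [0, -1, 0], [0, 0, 0], [0, 0, 0]], "delta_rot": [[0.003, 0.002, 0], [0, 0, 0], [0, 0, 0], [0, 0, 0]]}}

```text
t: 41.3
tcp_pos: [0.5655, -0.0191, 0.0627]
orientation: [-0.002, 0.615, 0.788, -0.0]
contact_force: [-0.3, 0.4, -0.3]
width: 0.342
```

Run:
```python
from h import *
todo(.5684,-.0196,.061,1.816); print(get_obs()['contact_force'])
```

```text
need dp mm [-1.2  2.7  1.7] rot [-0.002 -0.002  0.   ] tcp [ 0.5655 -0.0191  0.0627] yaw 1.816 w 0.3417049759194231 t 41.3 q6 -2.0
[-0.32174408  0.43244272 -0.32778964]
```

>>> {"fn": "servo_tool", "kwargs": {"dp": [[-1, 2, 1], [0, 0, 0], [0, 0, 0]], "delta_rot": [[-0.002, -0.002, 0], [0, 0, 0], [0, 0, 0]]}}

```text
t: 41.6
tcp_pos: [0.5681, -0.0196, 0.0623]
orientation: [-0.0, 0.615, 0.788, -0.0]
contact_force: [0.2, 0.7, -0.8]
width: 0.334
```

Run:
```python
from h import *
todo(.5684,-.0196,.061,1.816); print(get_obs()['contact_force'])
```

```text
need dp mm [-0.1  0.3  1.3] rot [-0. -0.  0.] tcp [ 0.5681 -0.0196  0.0623] yaw 1.816 w 0.33362771146100617 t 41.6 q6 -2.0
[ 0.20509009  0.68165998 -0.76980436]
```

Within 0.5 mm. Release and back up.

>>> {"fn": "servo_tool", "kwargs": {"dp": [[0, 0, 1], [0, 0, 0], [0, 0, 0], [0, 0, 0], [0, 0, 0], [0, 0, 0], [0, 0, 0]], "delta_rot": [[0, 0, 0], [0, 0, 0], [0, 0, 0], [0, 0, 0], [0, 0, 0], [0, 0, 0], [0, 0, 0]], "jaw": -0.5}}

```text
t: 42.3
tcp_pos: [0.5681, -0.0196, 0.0608]
orientation: [-0.0, 0.615, 0.788, -0.0]
contact_force: [-0.3, 0.4, -0.1]
width: 0.746
```

>>> {"fn": "servo_tool", "kwargs": {"dp": [[0, 0, -12], [0, 0, -25], [0, 0, -35], [0, 0, -35], [0, 0, -10], [0, 0, 0]], "delta_rot": [[0, 0, 0], [0, 0, 0], [0, 0, 0], [0, 0, 0], [0, 0, 0], [0, 0, 0]]}}

```text
t: 42.9
tcp_pos: [0.5675, -0.0195, 0.184]
orientation: [-0.001, 0.615, 0.788, -0.0]
contact_force: [-0.4, -0.0, -0.1]
width: 0.75
```

Run:
```python
from h import *
p=capture('wrist');save(p,'w15.png')
m=masks_of('vial_center',p)[0]; b=np.array(m['box']); print(b,fitcyl([(p,b)],VIAL,.008,[.567,-.021]))
p=capture('side')
m=masks_of('vial_center',p)[0]; b=np.array(m['box']); print('side',b,fitcyl([(p,b)],VIAL,.008,[.567,-.021]))
todo(.4855,.257,.15,1.816)
```

```text
[299.9 175.5 332.9 212.7] (array([ 0.56179641, -0.02061427]), array([ 0.61166472, -2.47280325, -0.61121064,  1.64629699]))
side [324.3 187.3 340.1 220.1] (array([ 0.56401486, -0.02321772]), array([ 3.39342181, -2.03458411, -3.4941288 ,  1.80671692]))
need dp mm [287.   -9.8  31.1] rot [-0.008 -0.004  0.   ] tcp [ 0.565  -0.0191  0.1799] yaw 1.816 w 0.7492736373600398 t 43.1 q6 -2.0
```

View pics/w15.png

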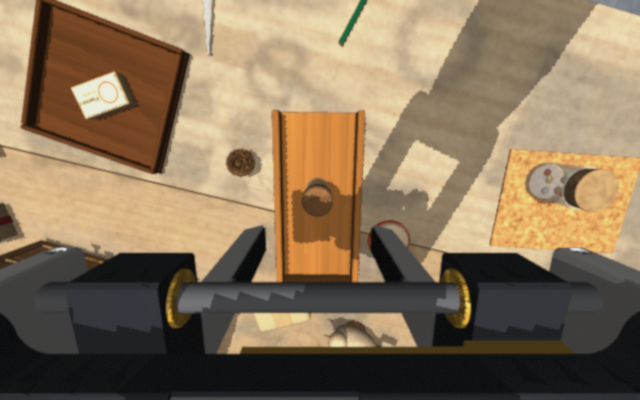

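The vial is upright in the middle spot at (318,198). I'll fetch the jar and compare top/side pictures with the originals while the arm is over the mat.

>>> {"fn": "servo_tool", "kwargs": {"dp": [[20, 0, 0], [33, -1, 0], [33, -1, 0], [33, -1, 0], [33, -1, 0], [33, -1, 0], [33, -1, 0], [33, -1, 0], [25, -1, 3], [12, 0, 3], [0, 0, 0], [0, 0, 0]], "delta_rot": [[0, 0, 0], [0, 0, 0], [0, 0, 0], [0, 0, 0], [0, 0, 0], [0, 0, 0], [0, 0, 0], [0, 0, 0], [0, 0, 0], [0, 0, 0], [0, 0, 0], [0, 0, 0]]}}

```text
t: 44.3
tcp_pos: [0.4702, 0.2643, 0.1507]
orientation: [-0.019, 0.617, 0.787, -0.018]
contact_force: [0.2, 0.6, 0.4]
width: 0.749
```

Run:
```python
from h import *
ims={}
for n in ('top','side'):
    p=capture(n); save(p,n+'16.png')
    m=masks_of('vial_center',p); print(n,[(a['conf'],a['box']) for a in m[:2]])
    a=cv2.imread('pics/%s0.png'%n); b=cv2.imread('pics/%s16.png'%n)
    x0,y0,x1,y1=(300,140,380,245) if n=='top' else (295,170,385,245)
    c=np.hstack([a[y0:y1,x0:x1],b[y0:y1,x0:x1]]); cv2.imwrite('pics/cmp_%s.png'%n,cv2.resize(c,None,fx=4.2,fy=4.2,interpolation=cv2.INTER_CUBIC))
todo(.4857,.2573,.10,1.816)
```

```text
top [(0.67, [333.2, 191.1, 348.6, 204.2])]
side [(0.76, [325.1, 184.7, 339.5, 221.4]), (0.49, [244.3, 161.1, 264.2, 190.0])]
need dp mm [-10.3  15.   51.1] rot [-0.05  -0.007 -0.006] tcp [0.4713 0.264  0.1519] yaw 1.81 w 0.752541717758285 t 44.5 q6 -1.47
```

View pics/cmp_top.png

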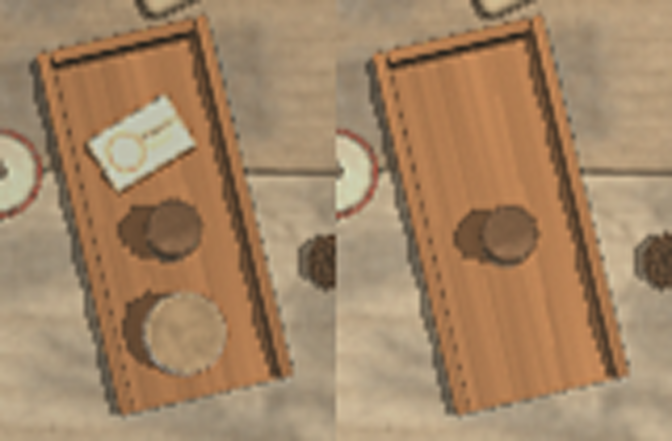

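View pics/cmp_side.png

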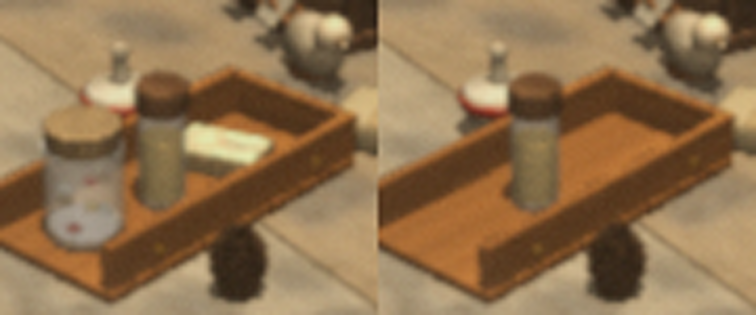

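```bash
cat > sh.py <<'E'
import cv2,numpy as np,sys
def shift(f0,f1,box,m=5):
    x0,y0,x1,y1=box
    a=cv2.imread(f0,0);b=cv2.imread(f1,0); s=8
    t=cv2.resize(a[y0:y1,x0:x1],None,fx=s,fy=s,interpolation=cv2.INTER_CUBIC)
    w=cv2.resize(b[y0-m:y1+m,x0-m:x1+m],None,fx=s,fy=s,interpolation=cv2.INTER_CUBIC)
    r=cv2.matchTemplate(w,t,cv2.TM_CCOEFF_NORMED);_,v,_,l=cv2.minMaxLoc(r)
    return (l[0]/s-m,l[1]/s-m,round(v,3))
if __name__=='__main__':
    k=sys.argv[1]
    print('top vial',shift('pics/top0.png',f'pics/top{k}.png',(333,186,350,205)))
    print('side vial stopper',shift('pics/side0.png',f'pics/side{k}.png',(325,184,343,200)), 'body',shift('pics/side0.png',f'pics/side{k}.png',(327,196,342,221)))
    print('ctl top',shift('pics/top0.png',f'pics/top{k}.png',(340,138,372,165)),'side',shift('pics/side0.png',f'pics/side{k}.png',(345,180,382,200)))
    print('top jar',shift('pics/top0.png',f'pics/top{k}.png',(331,207,356,232)),'side jar cork',shift('pics/side0.png',f'pics/side{k}.png',(303,193,326,208)))
E
python3 sh.py 16
```

```text
top vial (0.0, 1.125, 0.964)
side vial stopper (-1.25, 0.375, 0.963) body (-0.75, 0.875, 0.599)
ctl top (0.0, 0.0, 0.997) side (0.0, 0.0, 0.998)
top jar (-5.0, 5.0, 0.273) side jar cork (-0.125, 0.375, 0.667)
```

The vial is within about 2.6 mm of its start (top view shift 1.1 px, nothing else moved), which is acceptable. Now the jar.

>>> {"fn": "servo_tool", "kwargs": {"dp": [[-5, 8, 0], [-4, 6, 0], [0, 0, 15], [0, 0, 15], [0, 0, 0], [0, 0, 0]], "delta_rot": [[-0.03, -0.007, -0.006], [-0.02, 0, 0], [0, 0, 0], [0, 0, 0], [0, 0, 0], [0, 0, 0]]}}

```text
t: 45.1
tcp_pos: [0.4922, 0.2547, 0.1237]
orientation: [0.003, 0.618, 0.786, 0.004]
contact_force: [-0.7, 0.5, -0.7]
width: 0.749
```

Run:
```python
from h import *
todo(.4857,.2573,.050,1.816)
```

```text
need dp mm [ 4.  -6.4 73.7] rot [ 0.009 -0.    -0.007] tcp [0.4922 0.2547 0.1237] yaw 1.809 w 0.7490501489033825 t 45.1 q6 -1.49
```

>>> {"fn": "servo_tool", "kwargs": {"dp": [[2, -3, 10], [1, -2, 15], [0, 0, 10], [0, 0, 0], [0, 0, 0], [0, 0, 0]], "delta_rot": [[0.009, 0, -0.007], [0, 0, 0], [0, 0, 0], [0, 0, 0], [0, 0, 0], [0, 0, 0]]}}

```text
t: 45.7
tcp_pos: [0.4887, 0.257, 0.0896]
orientation: [0.001, 0.615, 0.788, 0.002]
contact_force: [0.7, -0.3, 0.3]
width: 0.756
```

Run:
```python
from h import *
todo(.4857,.2573,.050,1.816)
p=capture('wrist');save(p,'w17.png')
m=masks_of('jar_center',p)[0]; b=np.array(m['box']); print(b,fitcyl([(p,b)],JAR,.004,[.485,.257]))
todo(.4857,.2573,.050,1.816)
```

```text
need dp mm [ 1.  -3.  39.6] rot [ 0.004 -0.001  0.   ] tcp [0.4887 0.257  0.0896] yaw 1.816 w 0.7563208689764849 t 45.7 q6 -1.49
[285.2 179.7 350.4 258.1] (array([0.48625381, 0.25809903]), array([ 0.66217588, -0.40153395, -0.66169778,  0.28909371]))
need dp mm [ 0.9 -3.4 39.9] rot [ 0.005 -0.001  0.   ] tcp [0.489  0.2571 0.0899] yaw 1.816 w 0.7470833541057901 t 45.8 q6 -1.49
```

View pics/w17.png

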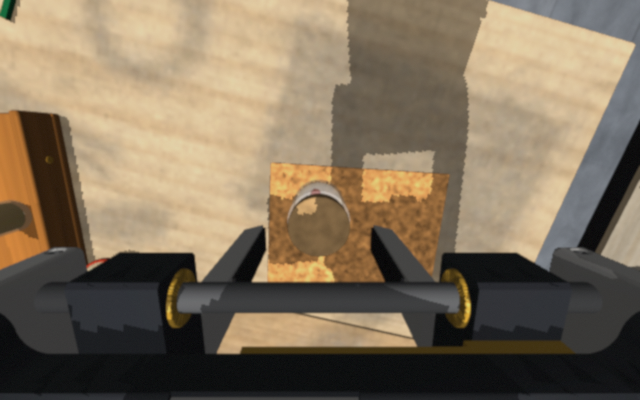

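The jar (318,225) is centred between the fingers with a clean fit at (0.4863,0.2581). Descend.

>>> {"fn": "servo_tool", "kwargs": {"dp": [[1, -3, 12], [0, 0, 14], [0, 0, 9], [0, 0, 3], [0, 0, 0], [0, 0, 0]], "delta_rot": [[0.004, 0, 0], [0, 0, 0], [0, 0, 0], [0, 0, 0], [0, 0, 0], [0, 0, 0]]}}

```text
t: 46.4
tcp_pos: [0.4854, 0.2573, 0.0482]
orientation: [-0.001, 0.615, 0.788, 0.0]
contact_force: [0.4, 0.2, -0.3]
width: 0.75
```

Run:
```python
from h import *
todo(.4857,.2573,.050,1.816)
```

```text
need dp mm [-0.1  0.3 -1.8] rot [-0.    -0.001  0.   ] tcp [0.4854 0.2573 0.0482] yaw 1.816 w 0.7502544707535651 t 46.4 q6 -1.49
```

>>> {"fn": "servo_tool", "kwargs": {"dp": [[0, 0, -1], [0, 0, 0], [0, 0, 0], [0, 0, 0], [0, 0, 0], [0, 0, 0], [0, 0, 0]], "delta_rot": [[0, 0, 0], [0, 0, 0], [0, 0, 0], [0, 0, 0], [0, 0, 0], [0, 0, 0], [0, 0, 0]], "jaw": 1, "newtons": 15}}

```text
t: 47.1
tcp_pos: [0.4863, 0.2576, 0.0505]
orientation: [0.0, 0.615, 0.788, 0.001]
contact_force: [0.1, 0.4, -0.3]
width: 0.499
```

>>> {"fn": "servo_tool", "kwargs": {"dp": [[0, 0, -10], [0, 0, -20], [0, 0, -25], [0, 0, -15], [0, 0, 0]], "delta_rot": [[0, 0, 0], [0, 0, 0], [0, 0, 0], [0, 0, 0], [0, 0, 0]]}}

```text
t: 47.6
tcp_pos: [0.4855, 0.2573, 0.1242]
orientation: [-0.0, 0.615, 0.788, 0.001]
contact_force: [0.5, 0.0, -0.6]
width: 0.502
```

Run:
```python
from h import *
todo(.5095,-.0271,.115,1.815); print(get_obs()['width']*94)
```

```text
need dp mm [-281.7  -45.8    8.9] rot [ 0.    -0.001  0.001] tcp [0.4855 0.2573 0.1242] yaw 1.816 w 0.5016481090467094 t 47.6 q6 -1.49
47.15492225039068
```

>>> {"fn": "servo_tool", "kwargs": {"dp": [[-20, -10, 0], [-35, -12, 0], [-35, -12, 0], [-35, -10, 0], [-35, -2, 0], [-35, 0, 0], [-35, 0, 0], [-30, 0, 0], [-14, 0, 0], [-6, 0, 0], [0, 0, 0], [0, 0, 0]], "delta_rot": [[0, 0, 0], [0, 0, 0], [0, 0, 0], [0, 0, 0], [0, 0, 0], [0, 0, 0], [0, 0, 0], [0, 0, 0], [0, 0, 0], [0, 0, 0], [0, 0, 0], [0, 0, 0]]}}

```text
t: 48.8
tcp_pos: [0.5069, -0.0322, 0.1203]
orientation: [-0.003, 0.614, 0.79, 0.001]
contact_force: [0.8, 0.6, -1.4]
width: 0.503
```

Run:
```python
from h import *
todo(.5095,-.0271,.085,1.815); print(get_obs()['width']*94)
```

```text
need dp mm [ 4.1  3.9 35.3] rot [-0.002 -0.006  0.005] tcp [ 0.5069 -0.0322  0.1203] yaw 1.82 w 0.502981089500815 t 48.8 q6 -2.06
47.28022241307661
```

>>> {"fn": "servo_tool", "kwargs": {"dp": [[2, 2, 10], [1, 1, 15], [0, 0, 10], [0, 0, 0], [0, 0, 0]], "delta_rot": [[-0.002, -0.006, 0.005], [0, 0, 0], [0, 0, 0], [0, 0, 0], [0, 0, 0]]}}

```text
t: 49.3
tcp_pos: [0.5078, -0.0228, 0.0823]
orientation: [-0.001, 0.613, 0.79, 0.0]
contact_force: [-1.5, 0.4, -1.7]
width: 0.503
```

Run:
```python
from h import *
todo(.5095,-.0271,.054,1.815); print(get_obs()['width']*94)
```

```text
need dp mm [-4.6  0.6 28.2] rot [-0.    -0.001  0.006] tcp [ 0.5078 -0.0228  0.0823] yaw 1.821 w 0.5028339200192582 t 49.3 q6 -2.04
47.26638848181027
```

>>> {"fn": "servo_tool", "kwargs": {"dp": [[-3, 0, 8], [-1, 0, 8], [0, 0, 5], [0, 0, 0], [0, 0, 0], [0, 0, 0]], "delta_rot": [[0, 0, 0.005], [0, 0, 0], [0, 0, 0], [0, 0, 0], [0, 0, 0], [0, 0, 0]]}}

```text
t: 49.9
tcp_pos: [0.5096, -0.0272, 0.0603]
orientation: [0.0, 0.616, 0.788, 0.001]
contact_force: [-0.3, 0.2, 0.1]
width: 0.501
```

Run:
```python
from h import *
todo(.5095,-.0271,.054,1.815); print(get_obs()['contact_force'])
```

```text
need dp mm [ 0.1 -0.1  6.3] rot [ 0.001 -0.     0.   ] tcp [ 0.5096 -0.0272  0.0603] yaw 1.815 w 0.5006132540759335 t 49.9 q6 -2.04
[-0.30409597  0.20960358  0.14677001]
```

>>> {"fn": "servo_tool", "kwargs": {"dp": [[0, 0, 3], [0, 0, 2], [0, 0, 1], [0, 0, 0], [0, 0, 0]], "delta_rot": [[0, 0, 0], [0, 0, 0], [0, 0, 0], [0, 0, 0], [0, 0, 0]]}}

```text
t: 50.4
tcp_pos: [0.5103, -0.0273, 0.0545]
orientation: [0.001, 0.616, 0.788, 0.001]
contact_force: [0.8, 0.0, -1.3]
width: 0.503
```

Run:
```python
from h import *
todo(.5095,-.0271,.054,1.815); print(get_obs()['contact_force'])
```

```text
need dp mm [ 0.4 -0.7  0.5] rot [0.002 0.    0.   ] tcp [ 0.5103 -0.0273  0.0545] yaw 1.815 w 0.5028380758567619 t 50.4 q6 -2.04
[ 0.84115072  0.00816579 -1.27257565]
```

>>> {"fn": "servo_tool", "kwargs": {"dp": [[0, 0, 1], [0, 0, 0]], "delta_rot": [[0.001, 0, 0], [0, 0, 0]]}}

```text
t: 50.6
tcp_pos: [0.5111, -0.0274, 0.0544]
orientation: [0.001, 0.616, 0.788, 0.001]
contact_force: [0.5, -1.1, -1.4]
width: 0.5
```

>>> {"fn": "servo_tool", "kwargs": {"dp": [[0, 0, 0], [0, 0, 0], [0, 0, 0], [0, 0, 0], [0, 0, 0], [0, 0, 0]], "delta_rot": [[0, 0, 0], [0, 0, 0], [0, 0, 0], [0, 0, 0], [0, 0, 0], [0, 0, 0]], "jaw": -0.6}}

```text
t: 51.2
tcp_pos: [0.5114, -0.0275, 0.0546]
orientation: [0.002, 0.616, 0.788, 0.001]
contact_force: [0.8, -0.2, 0.1]
width: 0.803
```

>>> {"fn": "servo_tool", "kwargs": {"dp": [[0, 0, -12], [0, 0, -25], [0, 0, -40], [0, 0, -40], [0, 0, -20], [0, 0, 0]], "delta_rot": [[0, 0, 0], [0, 0, 0], [0, 0, 0], [0, 0, 0], [0, 0, 0], [0, 0, 0]]}}

```text
t: 51.8
tcp_pos: [0.5101, -0.0273, 0.1994]
orientation: [0.001, 0.616, 0.788, 0.001]
contact_force: [0.3, -0.3, -0.2]
width: 0.803
```

>>> {"fn": "servo_tool", "kwargs": {"dp": [[20, 0, 0], [40, -5, 0], [45, -5, 0], [45, -5, 0], [45, -5, 0], [45, -5, 0], [45, -5, 0], [45, -5, 0], [30, 0, 0], [15, 0, 0], [0, 0, 0]], "delta_rot": [[0, 0, 0], [0, 0, 0], [0, 0, 0], [0, 0, 0], [0, 0, 0], [0, 0, 0], [0, 0, 0], [0, 0, 0], [0, 0, 0], [0, 0, 0], [0, 0, 0]]}}

```text
t: 52.9
tcp_pos: [0.3763, 0.3382, 0.1898]
orientation: [-0.001, 0.617, 0.787, -0.004]
contact_force: [0.3, -1.3, 0.8]
width: 0.8
```

```bash
python3 - <<'E'
from h import *
for n in ('top','side'):
    p=capture(n); save(p,n+'18.png')
    print(n,{q:[(round(a['conf'],2),a['box']) for a in masks_of(q,p)[:1]] for q in ('jar_center','vial_center')})
    a=cv2.imread('pics/%s0.png'%n); b=cv2.imread('pics/%s18.png'%n)
    x0,y0,x1,y1=(280,140,400,245) if n=='top' else (295,170,385,245)
    c=np.hstack([a[y0:y1,x0:x1],b[y0:y1,x0:x1]]); cv2.imwrite('pics/cmp18_%s.png'%n,cv2.resize(c,None,fx=3.3,fy=3.3,interpolation=cv2.INTER_CUBIC))
todo(.4857,.2573,.10,1.816)
E
python3 sh.py 18
```

```text
top {'jar_center': [(0.85, [335.3, 210.6, 354.1, 231.5])], 'vial_center': [(0.61, [335.3, 188.7, 347.8, 204.9])]}
side {'jar_center': [(0.87, [302.8, 192.2, 323.7, 229.3])], 'vial_center': [(0.78, [326.4, 187.9, 339.2, 220.8])]}
need dp mm [-101.    86.6   90.9] rot [-0.005  0.004 -0.01 ] tcp [0.3783 0.3359 0.1909] yaw 1.806 w 0.8023526253494913 t 53.2 q6 -1.25
top vial (0.0, 1.125, 0.965)
side vial stopper (-1.25, 0.375, 0.962) body (-0.75, 0.875, 0.6)
ctl top (0.0, 0.0, 0.996) side (0.0, 0.0, 0.998)
top jar (-0.125, -0.375, 0.952) side jar cork (0.0, -0.125, 0.983)
```

View pics/cmp18_top.png

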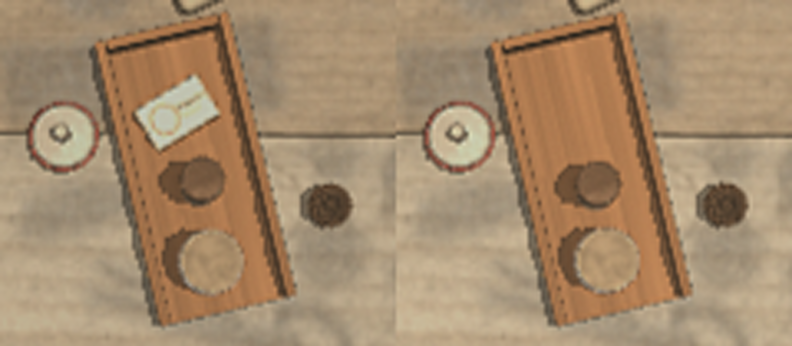

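View pics/cmp18_side.png

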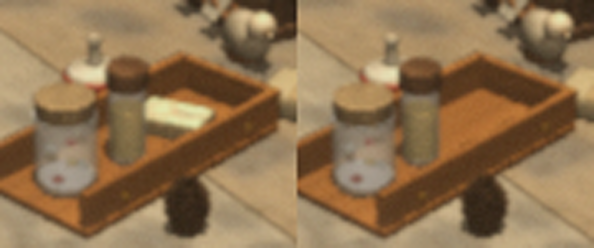

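View pics/side18.png

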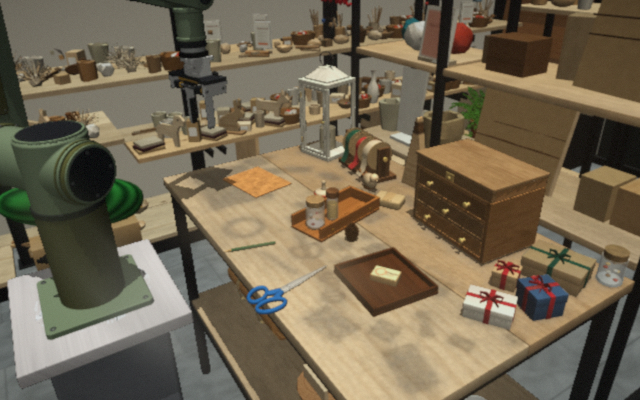

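Jar and vial stand upright in their spots. The top view puts the jar within about 1 mm of its start and the vial within about 2.6 mm. The matchbox lies flat in the tray at (385,273) in the side view, and the bystanders haven't moved. The arm is clear, so I'll hand in.

```bash
python3 -c "
from h import *
print(sign_off()); print(get_obs()['t'])"
```

```text
the job is handed in; nothing more can be done
None
the job is handed in; nothing more can be done
```

The job is handed in after about 53 s of the 112 s allowed. The matchbox lies flat in the middle of the tray, and the jar and vial are back in the lane.

I stood the jar and then the vial on the cork mat, and moved the matchbox from the lane to the tray. I then put the vial back in the middle spot and the jar back in the front spot.

**Jar:** it stands upright. Comparing the start and end top pictures puts it about 1 mm from its start; the side view shows no shift.

**Vial:** it stands upright, but about 2.6 mm nearer the robot than at the start (1.1 px in the top view). The side view agrees in direction. The wrist and side model fits at release read 4–6 mm, but their residuals were large, so I trusted the picture comparison and did not correct it.

**Bystanders:** by eye, the spinning top and the pine cone look unmoved in both views. I did not measure them.

**Matchbox size:** it measured about 36 × 57 mm at an angle to the lane, not 50 × 64 mm. The stated size matches its extents along the lane. I gripped it at its visible angle, and the fingers closed at 35.5 mm.

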